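# Clear the sawing board and set the strip to the length stop

### The job

The end of the wood strip has just been squared on the sawing board. With the closed fingers sweep the three sawn-off trims along the bed into the waste tray at its right end, then swing the flip stop on its fence up and over from behind until it is fully down, and then push the strip along the bed until it lies flat against the fence with its end butted against the stop. Only push: grip and lift nothing, do not shift the stop's carriage along the fence, and leave the other things where they lie.

Things in the scene. Friction and masses are not known exactly. Their poses are not given: they have to be found in the camera images.
- saw_board: Sawing board fixed on the cart. Origin on the cart top straight below the front face of its dark fence, at the saw slot; x points away from the robot square to the fence, y along the fence to the left, z up. In this frame, mm: grey-faced bed, top at z 55, x -140 to 0, y +215 to -220; fence x 0 to 24, top at z 87; saw slot at y 0; front lip x -140 to -130, y -12 to -220, 8 above the bed.
- bed_end (a point): middle of the bed's right edge, on the bed top (55 mm above the cart), axes as the sawing board. Beyond it lies the waste tray: trims pushed over this edge drop in.
- tray_floor (a point): centre of the grey waste tray's floor, 4 mm above the cart (inside 161 mm in x, 123 mm in y, axes as the sawing board). The bed's edge is 62 mm from it towards +y and 51 mm higher, with no wall there; the other three walls stand 72 mm above the cart.
- trim_a: sawn trim, a plain pale wood block 40 mm x 16 mm x 20 mm high (x, y, z), lying flat on the bed to the right of the saw slot, loose, about 20 g. Origin at its centre, 10 mm above the bed.
- trim_b: sawn trim, a plain pale wood block 40 mm x 20 mm x 20 mm high (x, y, z), lying flat on the bed to the right of the saw slot, loose, about 20 g. Origin at its centre, 10 mm above the bed.
- trim_c: sawn trim, a plain pale wood block 40 mm x 26 mm x 20 mm high (x, y, z), lying flat on the bed to the right of the saw slot, loose, about 20 g. Origin at its centre, 10 mm above the bed.
- strip: wood strip, pale, 40 mm wide (x), 160 mm long (y), 20 mm thick, lying along the fence on the bed to the left of the saw slot, a few mm off the fence, loose, about 120 g. Origin at the centre of its underside; y along its length to the left.
- strip_end (a point): centre of the strip's right end face (10 mm above its underside).
- stop_face (a point): on the flip stop's carriage, clamped on the fence 100 to 150 mm right of the saw slot (holds about 60 N): the point on the bed at the fence's face that lies in the plane of the stop's left face (axes as the sawing board). With the arm down its foot lies right (-y) of this plane, 8 to 28 mm in front of the fence, 4 mm above the bed; the strip's end butts against it.
- stop_knob (a point): top of the lock knob on the stop's carriage, 113 mm above the cart, 21 mm across; it stays as it is.
- stop_hinge (a point): middle of the flip stop's hinge axis, which runs along the fence (y): 102 mm above the cart, 8 mm behind the fence's face, 15 mm to the right of stop_face. The arm is an L: a bar 36 mm long out from the hinge, then the foot square to it, 43 mm long, 30 mm wide in y. (The red-tipped stop on the green machine behind has no part in this.)
- stop_arm (a joint): rad. 0 = fully down. Starts at 3.1 to 3.2 (its limit), thrown back: the bar lies level behind the fence and the foot stands up from its end, 31 to 50 mm behind the fence's face, its top 145 mm above the cart (keep the gripper's body clear of it). Pushed from behind towards the robot (1 to 2 N) it swings up and over; follow its arc, as a level push low on it binds; below about 1.8 it falls home by itself.
- stop_tip (a point): middle of the bottom of the stop's foot (43 mm from the hinge's level when down).
- pencil: red flat carpenter's pencil, 171 mm long, 17 mm wide, 8 mm high, lying on the left of the bed in front of the strip, parallel to it, about 122 mm in front of the fence. Bystander.
- spacer: pale ring, 60 mm across, 20 mm high, on the cart front left. Bystander.
- square: try square, 225 x 120 x 17 mm, lying on the cart well to the right. Bystander.
- cutter: grey round cutter block, 75 mm across, 26 mm high, behind the fence at the left. Bystander.
- tin: open tin, 73 mm across, 50 mm high, on the cart to the right of the waste tray. Bystander.
- wedge: wooden wedge, 28 x 90 x 18 mm, on the cart in front of the bed's right part. Bystander.

How it is judged:
By the outcome, as a careful person would: the job done as asked, in the order asked, and still so for the second after the job is handed in, with the robot touching nothing.
It also fails if it takes over 64 s, if anything falls off the work surface, if the arm or the gripper's body presses on something with over 40 N, if the wrist force passes 120 N, or if a joint passes its speed limit or range.

### The arm

A 6-joint arm with a two-finger parallel gripper is mounted at the origin on a cart in front of the work surface, level with it; the furniture and walls round the work are solid. World frame = base frame: x ahead of the robot, y to its left, z up, the work surface at z = 0. Lengths are in m, angles in rad, forces in N, time in s.
With the tool pointing down it reaches from about 0.325 to 1 m from the base axis. Payload 5.1 kg.
Tool frame: the origin (TCP) lies midway between the tips of the shut fingers; the grasp point (between the pads) lies 19 mm behind it; z points along the fingers, y is the direction in which the jaws open and shut (so a half turn about z gives the same grasp; the last joint's range is limited). The gripper opens to 85 mm and grips with 20 to 120 N. Pads are 22 mm wide; open, the fingers measure 114 mm over their backs; the gripper's body (76 mm by 85 mm) begins 54 mm behind the grasp point. The pads swing forward as they close: fully open they stand 13 mm farther back than shut.
Start: joints at [1.266, 0.124, 1.65, -0, 1.367, -0.083], TCP at [0.143, 0.634, 0.231] pointing down, gripper open.
Joint ranges: [-2.61, 2.61], [-1.02, 2.33], [0.03, 2.71], [-1.35, 4.49], [0.32, 2.68], [-2.91, 2.91]. Speed limits (rad/s): [2.57, 2.57, 3.14, 3.14, 3.14, 3.14].

### API

Orientations are given as a rotation vector (axis times angle).
In Python, from cell import monitor, optics, finish_job gives the robot as it stands.
- The arm moves only by the tool servo_tool, never from a script. Its argument "commands" is a list of rows, each an object of numbers: "tx", "ty", "tz": the shift along the world's x, y, z in cm; "wx", "wy", "wz": the turn, a rotation vector about the world's x, y, z in degrees; "jaw": the closure, from 0 (fully open) to 1 (shut). A call has exactly 5 rows; each row shifts and turns the commanded pose from where the row before left it; what a row does not reach is not made up. A row lasts 1/12 s, in which the tool goes at most 41.7 mm and 7.16 degrees, less where a joint would pass 70% of its speed; a pose out of reach is approached as far as the arm can. A call is refused whole if a number of a shift passes 4.17 or a number of a turn 7.16, either way. A call with a gripper value outside its range is refused whole. The fingers move at their own pace and stop on an object; the grip force is fixed at half the most. Time passes only in rows, so rows that do not move let the fingers close, or fill a call up. It gives the time, the measured TCP pose, the force and the opening at its end, in the units of the state.
- monitor.observe(): the state, without advancing time (a new reading comes with each control period).
- optics.read_camera(name): name is "scene" or "top"; returns the picture (400x640x3 uint8, blue, green, red); there is no depth.
- optics.get_calibration(name): a dict with "fx", "fy", "cx", "cy" (pixels), "cam_to_world" (4x4, takes a point from camera to world coordinates). Camera axes: x right, y down, z forward; pixel columns grow to the right and rows downward; lengths in m; the calibration is good to about 2 mm. A picture is of the moment at which its call begins. get_calibration takes no time and is no camera call.
- finish_job(): hands the job in, once; it reports no verdict.
Trained networks look in the newest picture that a camera, given by its name, has taken for a name from the list of things; names that differ only in an ending like _2 or _b are one class to them, and where a whole thing is asked for, a point or a joint stands for the part that bears it (a point fixed in the world has none). Each returns a list of dicts, best first, with "conf" (0 to 1); they miss things now and then, are a little off and sometimes report something else, mostly with a low value. They report only what shows in the picture. A call takes as long as a camera call.
- optics.recognise(target, camera): "point" ([x, y, z] in m, in world coordinates, good to about 4 mm: the middle of the surface that is visible of it).
- optics.outline_of(target, camera): "mask" (400x640 bool, what is visible of it).
The state is a dict: "clock": time; "joint_pos": joint angles; "qd": joint speeds; "effort": joint torques, N m; "tool_pos": TCP position; "eef_rot": TCP orientation; "wrist_force": force on the tool from outside, world axes, zero at the start; "ft_torque": the same for the moment, N m; "grip_width": opening from 0.0 (shut) to 1.0 (fully open).
Only numpy, scipy, OpenCV 4.12 (cv2) and the standard library are available. Lean on these libraries where they do the work, as an engineer would, in place of code of your own. Each camera call takes 0.05 s, during which the arm holds its last target.

## Working session

There is one attempt and no reset: what is moved stays moved. The work goes in short steps, Python scripts to look and compute and a tool call to move; the robot and the scene stay as the last step left them, time stands still between calls to the robot, and variables do not carry over. Pictures are saved under pics/ and viewed, and the job is handed in when it is done.

Besides the shell and the picture viewer there is one more tool, called after "Emit:" as name(argument=value, ...), one argument or row to a line, values as JSON. servo_tool: Moves the arm, as the interface text tells. Its arguments: {"type":"object","properties":{"commands":{"type":"array","items":{"type":"object","properties":{"tx":{"type":"number"},"ty":{"type":"number"},"tz":{"type":"number"},"wx":{"type":"number"},"wy":{"type":"number"},"wz":{"type":"number"},"jaw":{"type":"number"}}}}},"required":["commands"]}

```bash
ls; mkdir -p pics
cat > h.py <<'E'
import numpy as np, cv2
from cell import monitor, optics, finish_job
def snap(cam,name):
    im=optics.read_camera(cam); cv2.imwrite(f'pics/{name}.png',im); return im
def proj(cam,P):
    c=optics.get_calibration(cam); T=np.linalg.inv(np.array(c['cam_to_world'])); p=T[:3,:3]@np.array(P)+T[:3,3]
    return np.array([c['fx']*p[0]/p[2]+c['cx'],c['fy']*p[1]/p[2]+c['cy']])
def unproj(cam,uv,z):
    c=optics.get_calibration(cam); T=np.array(c['cam_to_world']); d=T[:3,:3]@np.array([(uv[0]-c['cx'])/c['fx'],(uv[1]-c['cy'])/c['fy'],1]); o=T[:3,3]
    return o+d*(z-o[2])/d[2]
E
python3 - <<'E'
from h import *
np.set_printoptions(precision=4,suppress=True)
s=monitor.observe(); print(s)
for c in ['scene','top']:
    snap(c,c+'0'); k=optics.get_calibration(c); print(c,k['fx'],np.array(k['cam_to_world']))
for c in ['scene','top']:
    for t in ['saw_board','trim_a','strip','stop_knob','stop_arm','pencil']:
        r=optics.recognise(t,c); print(c,t,[(np.round(x['point'],4),round(x['conf'],2)) for x in r])
E
```

```text
pics
{'clock': 0.0, 'joint_pos': array([ 1.2664,  0.1245,  1.6517, -0.    ,  1.3676, -0.0826]), 'qd': array([ 0.0001,  0.0016,  0.    ,  0.0005, -0.0019,  0.0001]), 'effort': array([  0.0013, -42.3603, -36.5458,   0.0001,   0.0067,   0.    ]), 'tool_pos': array([0.1428, 0.6335, 0.23  ]), 'eef_rot': array([-0.3476, -3.1219,  0.0033]), 'wrist_force': array([-0.3673,  0.2496, -0.6857]), 'ft_torque': array([ 0.0361,  0.028 , -0.0143]), 'grip_width': 1.0008161807730578}
scene 405.16469726970456 [[ 0.5946 -0.3907  0.7027 -0.5465]
 [-0.804  -0.2927  0.5175 -0.94  ]
 [ 0.0035 -0.8727 -0.4882  0.8185]
 [ 0.      0.      0.      1.    ]]
top 425.666993075934 [[-0.0295 -0.9907  0.1331  0.3063]
 [-0.9995  0.0306  0.0063 -0.1995]
 [-0.0103 -0.1329 -0.9911  1.4745]
 [ 0.      0.      0.      1.    ]]
scene saw_board [(array([ 0.4937, -0.1505,  0.0537]), 0.83)]
scene trim_a [(array([ 0.5037, -0.152 ,  0.0665]), 0.55), (array([ 0.4482, -0.1083,  0.0707]), 0.48)]
scene strip [(array([0.5125, 0.1159, 0.0792]), 0.55)]
scene stop_knob [(array([ 0.5673, -0.1304,  0.1121]), 0.72)]
scene stop_arm [(array([ 0.5803, -0.1178,  0.1211]), 0.44)]
scene pencil [(array([0.4356, 0.1303, 0.0614]), 0.44)]
top saw_board [(array([ 0.4938, -0.0811,  0.0536]), 0.95), (array([ 0.5663, -0.1299,  0.1055]), 0.73)]
top trim_a [(array([ 0.4512, -0.1022,  0.0767]), 0.5), (array([ 0.5092, -0.1484,  0.0786]), 0.47), (array([ 0.4977, -0.0442,  0.077 ]), 0.47)]
top strip [(array([0.5251, 0.118 , 0.0726]), 0.72)]
top stop_knob [(array([ 0.5666, -0.1328,  0.1095]), 0.5)]
top stop_arm [(array([ 0.4948, -0.0809,  0.0567]), 0.73), (array([0.3379, 0.221 , 0.0189]), 0.45)]
top pencil [(array([0.5251, 0.1179, 0.0743]), 0.74), (array([ 0.3541, -0.2186,  0.0116]), 0.72), (array([0.4333, 0.1289, 0.0649]), 0.54)]
```

View pics/scene0.png

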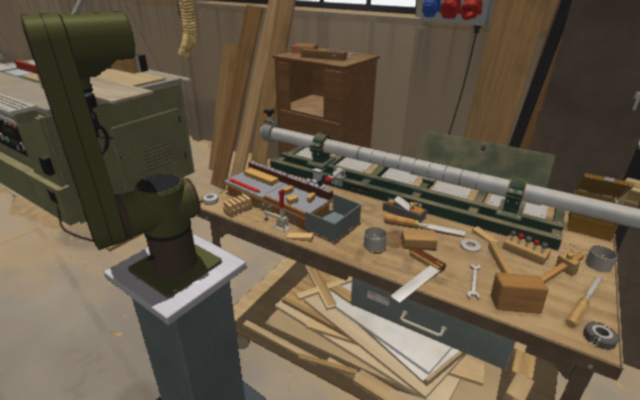

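View pics/top0.png

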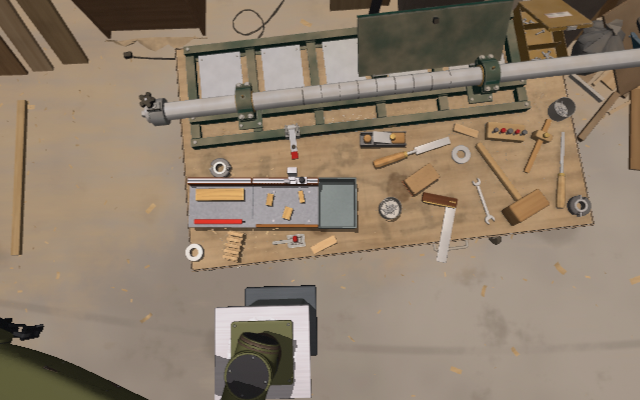

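```bash
python3 - <<'E'
import cv2
im=cv2.imread('pics/top0.png')[180:380,130:400]; cv2.imwrite('pics/top0c.png',cv2.resize(im,None,fx=2.95,fy=2.95,interpolation=cv2.INTER_CUBIC))
im=cv2.imread('pics/scene0.png')[150:330,250:500]; cv2.imwrite('pics/scene0c.png',cv2.resize(im,None,fx=3.2,fy=3.2,interpolation=cv2.INTER_CUBIC))
E
python3 - <<'E'
import cv2
im=cv2.imread('pics/top0.png')[165:265,180:370]; cv2.imwrite('pics/top0d.png',cv2.resize(im,None,fx=4.2,fy=4.2,interpolation=cv2.INTER_CUBIC))
im=cv2.imread('pics/scene0.png')[150:250,220:380]; cv2.imwrite('pics/scene0d.png',cv2.resize(im,None,fx=5,fy=5,interpolation=cv2.INTER_CUBIC))
E
```

```text
(no output)
```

View pics/top0d.png

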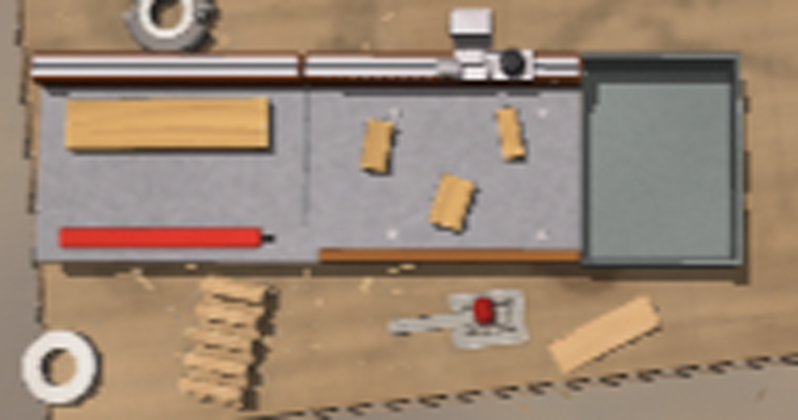

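View pics/scene0d.png

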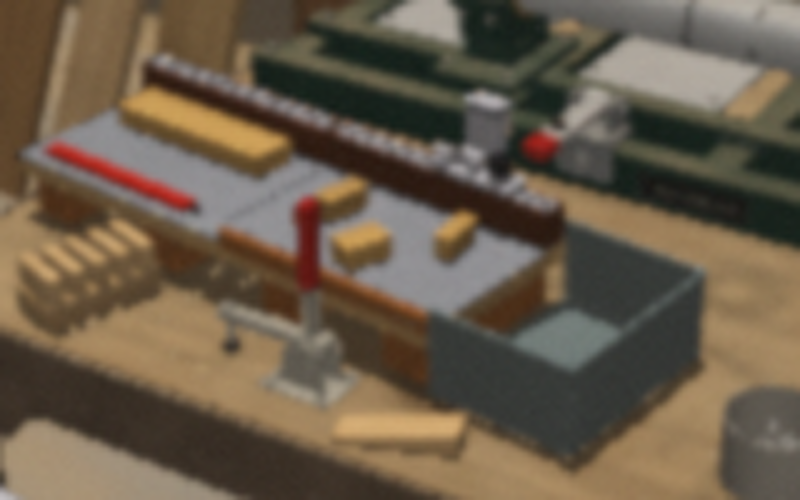

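```bash
cat >> h.py <<'E'
def B2W(p,b):
    x0,y0,a=b; x,y,z=p; c,s=np.cos(a),np.sin(a)
    return np.array([x0+c*x-s*y,y0+s*x+c*y,z])
def W2B(P,b):
    x0,y0,a=b; dx,dy=P[0]-x0,P[1]-y0; c,s=np.cos(a),np.sin(a)
    return np.array([c*dx+s*dy,-s*dx+c*dy,P[2]])
E
python3 - <<'E'
from h import *
from scipy.optimize import least_squares
np.set_printoptions(precision=4,suppress=True)
top=[((24,215,87),(32,57)),((24,-220,87),(581,55)),((-140,-12,63),(319,262)),((-140,-220,63),(582,263)),((-140,215,55),(37,262)),((12,0,87),(301,67)),((0,-220,87),(581,79)),((0,215,87),(32,79))]
def res(b,full=False):
    r=[]
    for p,q in top:
        uv=np.array(q)/4.2+[180,165]; r+=list(proj('top',B2W(np.array(p)/1000,b))-uv)
    return r
s=least_squares(res,[0.56,0,0],loss='soft_l1'); print(s.x,np.array(res(s.x)).reshape(-1,2))
b=s.x
# crop->board
def cb(u,v,z): 
    return W2B(unproj('top',(u/4.2+180,v/4.2+165),z/1000),b)*1000
tr={'c?':[(440,175),(474,183),(465,231),(431,223)],'b?':[(368,119),(396,123),(388,174),(361,168)],'a?':[(496,110),(516,107),(525,156),(507,161)],'strip':[(66,99),(269,98),(269,149),(67,150)]}
for n,q in tr.items():
    P=np.array([cb(*x,75) for x in q]); print(n,P.mean(0),P[:,:2].tolist(), 'W',B2W(P.mean(0)/1000,b))
for n,u,v,z in [('knob',512,63,113),('slot',305,150,55),('foottop R',490,11,145),('foottop L',450,11,145),('foottop Lb',450,33,145)]:
    print(n,cb(u,v,z))
print(optics.recognise('stop_knob','scene')[0]['point'])
im=cv2.imread('pics/top0.png');im=cv2.resize(im,None,fx=4,fy=4,interpolation=cv2.INTER_CUBIC)
def dr(cam,im,P,col,o,f):
    q=[((proj(cam,B2W(np.array(p)/1000,b))+.5-o)*f).astype(int).tolist() for p in P]
    cv2.polylines(im,[np.array(q)],True,col,1)
for cam,o,(w,h_),f in [('top',np.array([180,165]),(190,100),4.2),('scene',np.array([220,150]),(160,100),5)]:
    im=cv2.imread(f'pics/{cam}0.png')[o[1]:o[1]+h_,o[0]:o[0]+w];im=cv2.resize(im,None,fx=f,fy=f,interpolation=cv2.INTER_CUBIC)
    dr(cam,im,[(-140,215,55),(0,215,55),(0,-220,55),(-140,-220,55)],(0,255,0),o,f)
    dr(cam,im,[(24,215,87),(0,215,87),(0,-220,87),(24,-220,87)],(255,0,0),o,f)
    dr(cam,im,[(0,0,55),(-140,0,55)],(0,0,255),o,f)
    cv2.imwrite(f'pics/{cam}_ov.png',im)
E
```

```text
[ 0.5519  0.013  -0.0305] [[-0.0323 -1.0398]
 [ 0.1605 -0.6877]
 [-0.0501  0.0041]
 [-0.0583 -0.217 ]
 [-0.2919  0.1532]
 [ 0.4431  0.0807]
 [ 0.1633  0.743 ]
 [-0.3253  0.8445]]
c? [ -94.302  -118.2812   75.    ] [[-72.14083148794514, -108.20836763434684], [-78.49689389693306, -135.0931689284401], [-116.43686906776162, -128.3093458853286], [-110.13340179757972, -101.51407469792049]] W [ 0.454  -0.1023  0.075 ]
b? [-48.9971 -59.1028  75.    ] [[-27.43747190242333, -50.649776411862824], [-30.6541345440376, -72.90603895380339], [-71.33650687084415, -67.13272487535305], [-66.56018535926154, -45.72282519746714]] W [ 0.5011 -0.0445  0.075 ]
a? [ -39.0612 -164.069    75.    ] [[-20.282848374153993, -152.09334333234096], [-17.8867657971184, -167.9368179928214], [-57.04996665172572, -175.22157570684038], [-61.025059081510996, -161.0241762204592]] W [ 0.5078 -0.1498  0.075 ]
strip [-31.3186 108.3514  75.    ] [[-11.220872899745729, 190.01190612491206], [-10.527143877709156, 28.334523157189135], [-51.394804465860794, 27.39877040901557], [-52.13168861940803, 187.66051271186828]] W [0.5239 0.1223 0.075 ]
knob [  10.5638 -166.0987  113.    ]
slot [-49.5352   1.9824  55.    ]
foottop R [  44.7668 -150.4795  145.    ]
foottop L [  44.8036 -120.1179  145.    ]
foottop Lb [  27.8158 -120.2777  145.    ]
[0.5673, -0.1304, 0.1121]
```

View pics/top_ov.png

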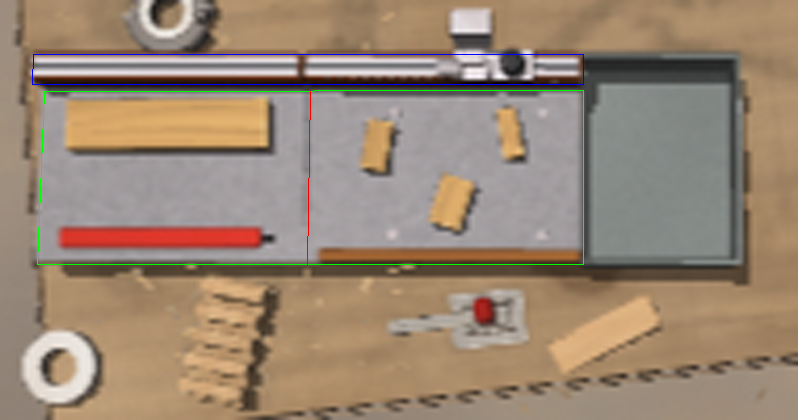

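View pics/scene_ov.png

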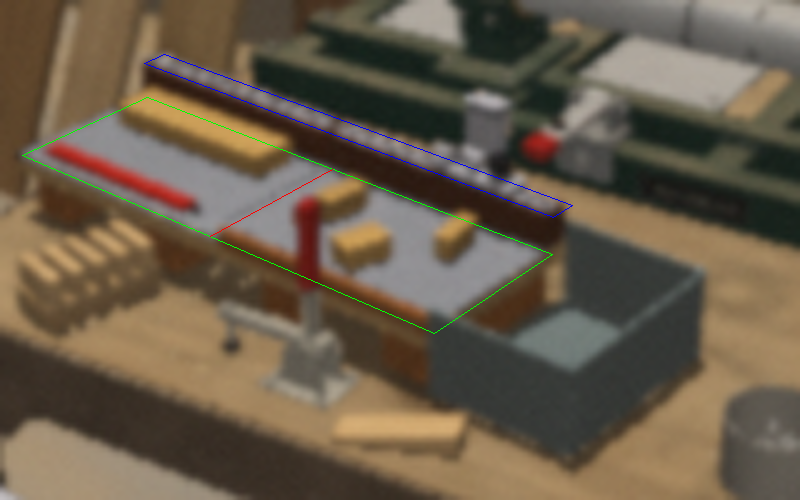

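```bash
python3 - <<'E'
from h import *
np.set_printoptions(precision=4,suppress=True)
b=[0.5519,0.013,-0.0305]
def tri(ut,us):
    A=[];B=[]
    for cam,uv in (('top',np.array(ut)/4.2+[180,165]-.5),('scene',np.array(us)/5+[220,150]-.5)):
        c=optics.get_calibration(cam);T=np.array(c['cam_to_world']);d=T[:3,:3]@np.array([(uv[0]-c['cx'])/c['fx'],(uv[1]-c['cy'])/c['fy'],1]);d/=np.linalg.norm(d)
        M=np.eye(3)-np.outer(d,d);A.append(M);B.append(M@T[:3,3])
    P=np.linalg.lstsq(np.vstack(A),np.hstack(B),rcond=None)[0]; return P, W2B(P,b)*1000
for n,t,s in [('knob',(512,57),(498,155)),('redtip',((294-180)*4.2,(155-165)*4.2),(540,148)),('foottop R nearcorner',(490,33),(505,105)),('foottop L far',(451,11),(465,95)),('fence front top R',(581,83),(553,213)),('fence left back top',(32,54),(155,53)),('strip R front top',(269,149),(268,155)),('bed LF',(37,262),(22,155)),
  ]:
    print(n,*tri(t,s))
E
python3 - <<'E'
import cv2
im=cv2.imread('pics/top0.png')[115:200,260:340]; cv2.imwrite('pics/t0e.png',cv2.resize(im,None,fx=7,fy=7,interpolation=cv2.INTER_NEAREST))
im=cv2.imread('pics/scene0.png')[160:210,295:355]; cv2.imwrite('pics/s0e.png',cv2.resize(im,None,fx=10,fy=10,interpolation=cv2.INTER_NEAREST))
E
```

```text
knob [ 0.561  -0.149   0.1151] [  14.0781 -161.6726  115.0751]
redtip [ 0.6507 -0.1243  0.0765] [ 102.898  -134.2014   76.5064]
foottop R nearcorner [ 0.577  -0.1377  0.147 ] [  29.6898 -149.8931  147.0366]
foottop L far [ 0.5905 -0.1012  0.1406] [  42.0316 -112.9363  140.5989]
fence front top R [ 0.5461 -0.2052  0.0898] [   0.8896 -218.2661   89.774 ]
fence left back top [0.5802 0.2313 0.088 ] [ 21.6698 219.0773  88.0148]
strip R front top [0.5038 0.0414 0.0793] [-48.9691  26.9436  79.262 ]
bed LF [0.4203 0.2337 0.0541] [-138.2905  216.5938   54.1081]
```

View pics/t0e.png

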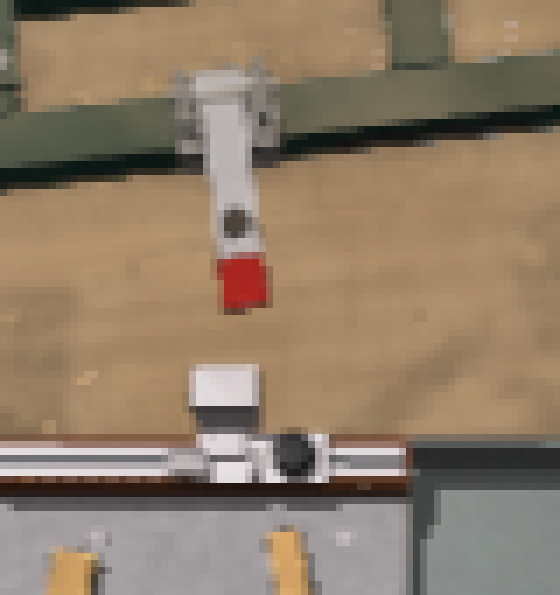

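View pics/s0e.png

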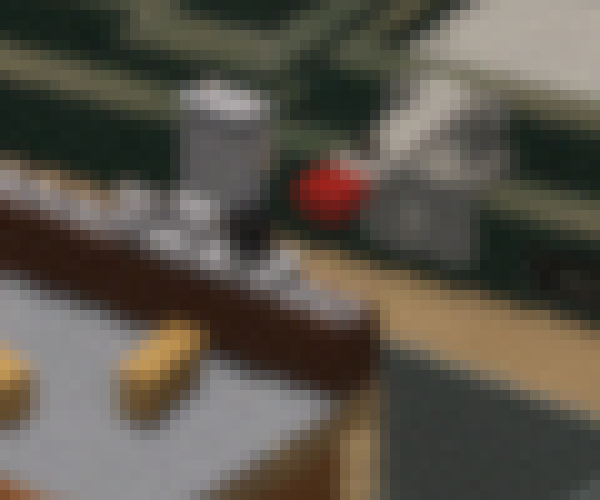

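Emit:
servo_tool(
  commands=[
    {"tx": 1.7,"ty": -3.5,"wz": 2,"jaw": 1},
    {"tx": 1.7,"ty": -3.5,"wz": 2,"jaw": 1},
    {"tx": 1.7,"ty": -3.5,"wz": 2,"jaw": 1},
    {"tx": 1.7,"ty": -3.5,"wz": 2,"jaw": 1},
    {"tx": 1.7,"ty": -3.5,"wz": 2,"jaw": 1},
  ],
)

```text
invalid input at $.commands[0]: expected keys tx, ty, tz, wx, wy, wz, jaw
```

Run:
```python
from h import *
np.set_printoptions(precision=4,suppress=True)
b=[0.5519,0.013,-0.0305]
def tri(ut,us):
    A=[];B=[]
    for cam,uv in (('top',np.array(ut)/4.2+[180,165]-.5),('scene',np.array(us)/5+[220,150]-.5)):
        c=optics.get_calibration(cam);T=np.array(c['cam_to_world']);d=T[:3,:3]@np.array([(uv[0]-c['cx'])/c['fx'],(uv[1]-c['cy'])/c['fy'],1]);d/=np.linalg.norm(d)
        M=np.eye(3)-np.outer(d,d);A.append(M);B.append(M@T[:3,3])
    P=np.linalg.lstsq(np.vstack(A),np.hstack(B),rcond=None)[0]; return P, W2B(P,b)*1000
print('clamp',*tri((484,305),(308,205)))
for n,p in {'a':(-39,-127),'c':(-94,-75),'b':(-49,-20),'end a':(-39,-222),'flip0':(75,-134)}.items(): print(n,B2W(np.array([*p,0])/1000,b))
```

```text
clamp [ 0.3694 -0.1254  0.1481] [-178.2349 -143.9016  148.1127]
a [ 0.509  -0.1128  0.    ]
c [ 0.4557 -0.0591  0.    ]
b [ 0.5023 -0.0055  0.    ]
end a [ 0.5061 -0.2077  0.    ]
flip0 [ 0.6228 -0.1232  0.    ]
```

Emit:
servo_tool(
  commands=[
    {"tx": 1.7,"ty": -3.5,"tz": 0,"wx": 0,"wy": 0,"wz": 2,"jaw": 1},
    {"tx": 1.7,"ty": -3.5,"tz": 0,"wx": 0,"wy": 0,"wz": 2,"jaw": 1},
    {"tx": 1.7,"ty": -3.5,"tz": 0,"wx": 0,"wy": 0,"wz": 2,"jaw": 1},
    {"tx": 1.7,"ty": -3.5,"tz": 0,"wx": 0,"wy": 0,"wz": 2,"jaw": 1},
    {"tx": 1.7,"ty": -3.5,"tz": 0,"wx": 0,"wy": 0,"wz": 2,"jaw": 1},
  ],
)

```text
clock: 1.17
tool_pos: [0.2284, 0.4575, 0.2313]
eef_rot: [0.07, 3.141, 0.0]
wrist_force: [0.7, 0.3, 0.6]
grip_width: 0.297
```

Emit:
servo_tool(
  commands=[
    {"tx": 1.75,"ty": -3.57,"tz": 0,"wx": 0,"wy": 0,"wz": 0.8,"jaw": 1},
    {"tx": 1.75,"ty": -3.57,"tz": 0,"wx": 0,"wy": 0,"wz": 0,"jaw": 1},
    {"tx": 1.75,"ty": -3.57,"tz": 0,"wx": 0,"wy": 0,"wz": 0,"jaw": 1},
    {"tx": 1.75,"ty": -3.57,"tz": 0,"wx": 0,"wy": 0,"wz": 0,"jaw": 1},
    {"tx": 1.75,"ty": -3.57,"tz": 0,"wx": 0,"wy": 0,"wz": 0,"jaw": 1},
  ],
)

```text
clock: 1.58
tool_pos: [0.3158, 0.2789, 0.2316]
eef_rot: [0.051, 3.14, 0.001]
wrist_force: [1.2, 0.2, 0.4]
grip_width: -0.001
```

Emit:
servo_tool(
  commands=[
    {"tx": 1.75,"ty": -3.57,"tz": 0,"wx": 0,"wy": 0,"wz": 0,"jaw": 1},
    {"tx": 1.75,"ty": -3.57,"tz": 0,"wx": 0,"wy": 0,"wz": 0,"jaw": 1},
    {"tx": 1.75,"ty": -3.57,"tz": 0,"wx": 0,"wy": 0,"wz": 0,"jaw": 1},
    {"tx": 1.75,"ty": -3.57,"tz": 0,"wx": 0,"wy": 0,"wz": 0,"jaw": 1},
    {"tx": 1.75,"ty": -3.57,"tz": 0,"wx": 0,"wy": 0,"wz": 0,"jaw": 1},
  ],
)

```text
clock: 2.0
tool_pos: [0.4035, 0.1002, 0.2318]
eef_rot: [0.052, 3.139, 0.001]
wrist_force: [1.5, 1.0, 0.2]
grip_width: -0.004
```

Emit:
servo_tool(
  commands=[
    {"tx": 1.75,"ty": -3.57,"tz": 0,"wx": 0,"wy": 0,"wz": 0,"jaw": 1},
    {"tx": 1.75,"ty": -3.57,"tz": 0,"wx": 0,"wy": 0,"wz": 0,"jaw": 1},
    {"tx": 1.75,"ty": -3.57,"tz": 0,"wx": 0,"wy": 0,"wz": 0,"jaw": 1},
    {"tx": 1.75,"ty": -3.57,"tz": 0,"wx": 0,"wy": 0,"wz": 0,"jaw": 1},
    {"tx": 1.75,"ty": -3.57,"tz": 0,"wx": 0,"wy": 0,"wz": 0,"jaw": 1},
  ],
)

```text
clock: 2.42
tool_pos: [0.491, -0.0786, 0.2316]
eef_rot: [0.053, 3.14, -0.0]
wrist_force: [0.5, 0.9, 0.7]
grip_width: -0.002
```

Emit:
servo_tool(
  commands=[
    {"tx": 1.8,"ty": -3.4,"tz": 0,"wx": 0,"wy": 0,"wz": 0,"jaw": 1},
    {"tx": 0,"ty": 0,"tz": -3.5,"wx": 0,"wy": 0,"wz": 0,"jaw": 1},
    {"tx": 0,"ty": 0,"tz": -3.5,"wx": 0,"wy": 0,"wz": 0,"jaw": 1},
    {"tx": 0,"ty": 0,"tz": -3.5,"wx": 0,"wy": 0,"wz": 0,"jaw": 1},
    {"tx": 0,"ty": 0,"tz": -2.5,"wx": 0,"wy": 0,"wz": 0,"jaw": 1},
  ],
)

```text
clock: 2.83
tool_pos: [0.5071, -0.1104, 0.0982]
eef_rot: [-0.054, -3.138, -0.001]
wrist_force: [-0.0, 0.1, 0.6]
grip_width: 0.002
```

```bash
cat >> h.py <<'E'
def look(n):
    im=optics.read_camera('top')[165:265,180:370]; a=cv2.resize(im,None,fx=4,fy=4,interpolation=cv2.INTER_CUBIC)
    im=optics.read_camera('scene')[160:240,260:410]; c=cv2.resize(im,None,fx=2.5,fy=2.5,interpolation=cv2.INTER_CUBIC)
    o=np.zeros((600,760,3),np.uint8); o[:400]=a; o[400:,:375]=c; cv2.imwrite(f'pics/{n}.png',o)
E
python3 -c "
from h import *
look('p1')"
```

```text
(no output)
```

View pics/p1.png

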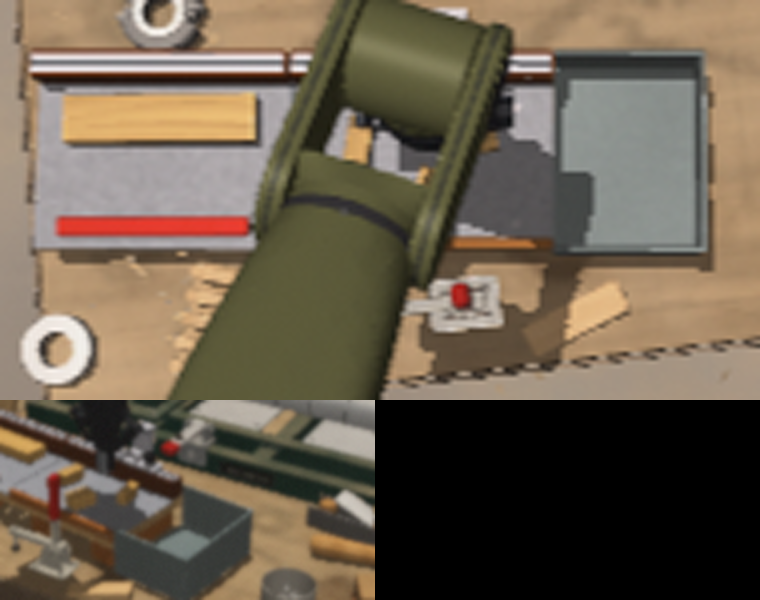

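Emit:
servo_tool(
  commands=[
    {"tx": 0,"ty": 0,"tz": -1.5,"wx": 0,"wy": 0,"wz": 0,"jaw": 1},
    {"tx": 0,"ty": 0,"tz": -1.5,"wx": 0,"wy": 0,"wz": 0,"jaw": 1},
    {"tx": 0,"ty": 0,"tz": 0,"wx": 0,"wy": 0,"wz": 0,"jaw": 1},
    {"tx": 0,"ty": 0,"tz": 0,"wx": 0,"wy": 0,"wz": 0,"jaw": 1},
    {"tx": 0,"ty": 0,"tz": 0,"wx": 0,"wy": 0,"wz": 0,"jaw": 1},
  ],
)

```text
clock: 3.35
tool_pos: [0.5098, -0.1108, 0.0735]
eef_rot: [0.052, 3.138, -0.001]
wrist_force: [-0.3, 0.1, 0.1]
grip_width: -0.004
```

Emit:
servo_tool(
  commands=[
    {"tx": 0,"ty": 0,"tz": -1.3,"wx": 0,"wy": 0,"wz": 0,"jaw": 1},
    {"tx": 0,"ty": -1.0,"tz": 0,"wx": 0,"wy": 0,"wz": 0,"jaw": 1},
    {"tx": 0,"ty": -1.0,"tz": 0,"wx": 0,"wy": 0,"wz": 0,"jaw": 1},
    {"tx": -0.1,"ty": -1.0,"tz": 0,"wx": 0,"wy": 0,"wz": 0,"jaw": 1},
    {"tx": 0,"ty": -1.0,"tz": 0,"wx": 0,"wy": 0,"wz": 0,"jaw": 1},
  ],
)

```text
clock: 3.77
tool_pos: [0.5081, -0.152, 0.0595]
eef_rot: [0.053, 3.14, -0.001]
wrist_force: [0.3, 0.2, 0.2]
grip_width: 0.001
```

Emit:
servo_tool(
  commands=[
    {"tx": 0,"ty": -1.0,"tz": 0,"wx": 0,"wy": 0,"wz": 0,"jaw": 1},
    {"tx": -0.1,"ty": -1.0,"tz": 0,"wx": 0,"wy": 0,"wz": 0,"jaw": 1},
    {"tx": 0,"ty": -1.0,"tz": 0,"wx": 0,"wy": 0,"wz": 0,"jaw": 1},
    {"tx": -0.1,"ty": -1.0,"tz": 0,"wx": 0,"wy": 0,"wz": 0,"jaw": 1},
    {"tx": 0,"ty": -1.0,"tz": 0,"wx": 0,"wy": 0,"wz": 0,"jaw": 1},
  ],
)

```text
clock: 4.18
tool_pos: [0.5052, -0.2016, 0.0582]
eef_rot: [-0.053, -3.141, 0.0]
wrist_force: [-0.5, 0.6, -0.6]
grip_width: 0.0
```

```bash
python3 -c "
from h import *
look('p2')"
```

```text
(no output)
```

View pics/p2.png

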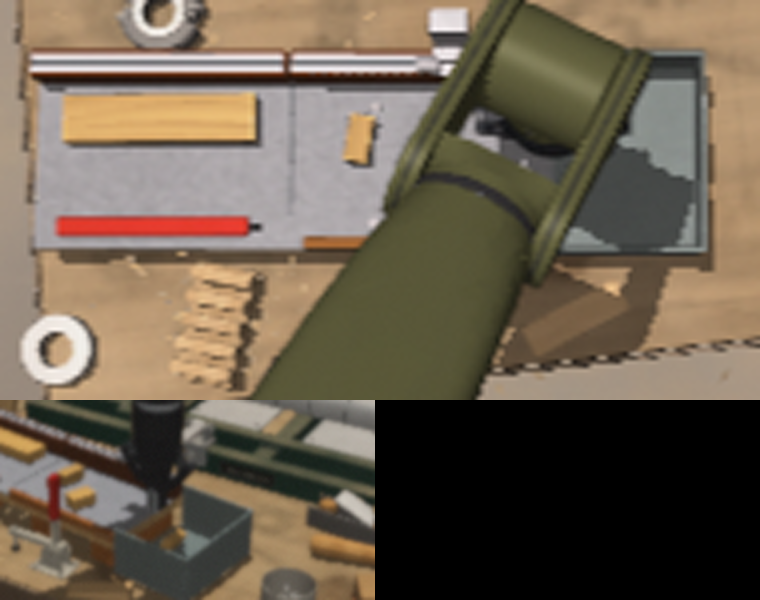

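Emit:
servo_tool(
  commands=[
    {"tx": 0,"ty": 0,"tz": 2.5,"wx": 0,"wy": 0,"wz": 0,"jaw": 1},
    {"tx": 0,"ty": 0,"tz": 2.5,"wx": 0,"wy": 0,"wz": 0,"jaw": 1},
    {"tx": -1.2,"ty": 3.5,"tz": 0,"wx": 0,"wy": 0,"wz": 0,"jaw": 1},
    {"tx": -1.2,"ty": 3.5,"tz": 0,"wx": 0,"wy": 0,"wz": 0,"jaw": 1},
    {"tx": -1.2,"ty": 3.5,"tz": 0,"wx": 0,"wy": 0,"wz": 0,"jaw": 1},
  ],
)

```text
clock: 4.7
tool_pos: [0.4693, -0.0946, 0.1089]
eef_rot: [0.055, 3.14, 0.0]
wrist_force: [0.8, 1.1, -0.4]
grip_width: 0.002
```

Emit:
servo_tool(
  commands=[
    {"tx": -1.2,"ty": 3.5,"tz": 0,"wx": 0,"wy": 0,"wz": 0,"jaw": 1},
    {"tx": 0,"ty": 0.3,"tz": 0,"wx": 0,"wy": 0,"wz": 0,"jaw": 1},
    {"tx": 0,"ty": 0,"tz": -2,"wx": 0,"wy": 0,"wz": 0,"jaw": 1},
    {"tx": 0,"ty": 0,"tz": 0,"wx": 0,"wy": 0,"wz": 0,"jaw": 1},
    {"tx": 0,"ty": 0,"tz": 0,"wx": 0,"wy": 0,"wz": 0,"jaw": 1},
  ],
)

```text
clock: 5.12
tool_pos: [0.4566, -0.0571, 0.0874]
eef_rot: [-0.052, -3.138, -0.001]
wrist_force: [0.0, -0.2, -0.2]
grip_width: -0.001
```

Emit:
servo_tool(
  commands=[
    {"tx": 0,"ty": 0,"tz": -2.7,"wx": 0,"wy": 0,"wz": 0,"jaw": 1},
    {"tx": 0,"ty": 0,"tz": 0,"wx": 0,"wy": 0,"wz": 0,"jaw": 1},
    {"tx": 0,"ty": -1.0,"tz": 0,"wx": 0,"wy": 0,"wz": 0,"jaw": 1},
    {"tx": -0.1,"ty": -1.0,"tz": 0,"wx": 0,"wy": 0,"wz": 0,"jaw": 1},
    {"tx": 0,"ty": -1.0,"tz": 0,"wx": 0,"wy": 0,"wz": 0,"jaw": 1},
  ],
)

```text
clock: 5.53
tool_pos: [0.4572, -0.089, 0.0626]
eef_rot: [0.053, 3.14, -0.001]
wrist_force: [-0.7, 0.3, -0.5]
grip_width: 0.001
```

Emit:
servo_tool(
  commands=[
    {"tx": 0,"ty": -1.0,"tz": 0,"wx": 0,"wy": 0,"wz": 0,"jaw": 1},
    {"tx": -0.1,"ty": -1.0,"tz": 0,"wx": 0,"wy": 0,"wz": 0,"jaw": 1},
    {"tx": 0,"ty": -1.0,"tz": 0,"wx": 0,"wy": 0,"wz": 0,"jaw": 1},
    {"tx": 0,"ty": -1.0,"tz": 0,"wx": 0,"wy": 0,"wz": 0,"jaw": 1},
    {"tx": -0.1,"ty": -1.0,"tz": 0,"wx": 0,"wy": 0,"wz": 0,"jaw": 1},
  ],
)

```text
clock: 5.95
tool_pos: [0.4546, -0.1387, 0.0616]
eef_rot: [0.053, 3.141, -0.0]
wrist_force: [-1.3, 0.6, 0.7]
grip_width: -0.003
```

Emit:
servo_tool(
  commands=[
    {"tx": 0,"ty": -1.0,"tz": 0,"wx": 0,"wy": 0,"wz": 0,"jaw": 1},
    {"tx": -0.1,"ty": -1.0,"tz": 0,"wx": 0,"wy": 0,"wz": 0,"jaw": 1},
    {"tx": 0,"ty": -1.0,"tz": 0,"wx": 0,"wy": 0,"wz": 0,"jaw": 1},
    {"tx": 0,"ty": -1.0,"tz": 0,"wx": 0,"wy": 0,"wz": 0,"jaw": 1},
    {"tx": -0.1,"ty": -1.0,"tz": 0,"wx": 0,"wy": 0,"wz": 0,"jaw": 1},
  ],
)

```text
clock: 6.37
tool_pos: [0.4526, -0.1885, 0.0613]
eef_rot: [0.052, 3.141, -0.0]
wrist_force: [-0.2, 0.0, 0.6]
grip_width: -0.005
```

Emit:
servo_tool(
  commands=[
    {"tx": 0,"ty": -1.0,"tz": 0,"wx": 0,"wy": 0,"wz": 0,"jaw": 1},
    {"tx": 0,"ty": -1.0,"tz": 0,"wx": 0,"wy": 0,"wz": 0,"jaw": 1},
    {"tx": 0,"ty": 0,"tz": 0,"wx": 0,"wy": 0,"wz": 0,"jaw": 1},
    {"tx": 0,"ty": 0,"tz": 0,"wx": 0,"wy": 0,"wz": 0,"jaw": 1},
    {"tx": 0,"ty": 0,"tz": 0,"wx": 0,"wy": 0,"wz": 0,"jaw": 1},
  ],
)

```text
clock: 6.78
tool_pos: [0.4524, -0.2073, 0.0612]
eef_rot: [-0.053, -3.141, -0.001]
wrist_force: [0.4, -0.3, -0.3]
grip_width: 0.001
```

```bash
python3 -c "
from h import *
look('p3')"
```

```text
(no output)
```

View pics/p3.png

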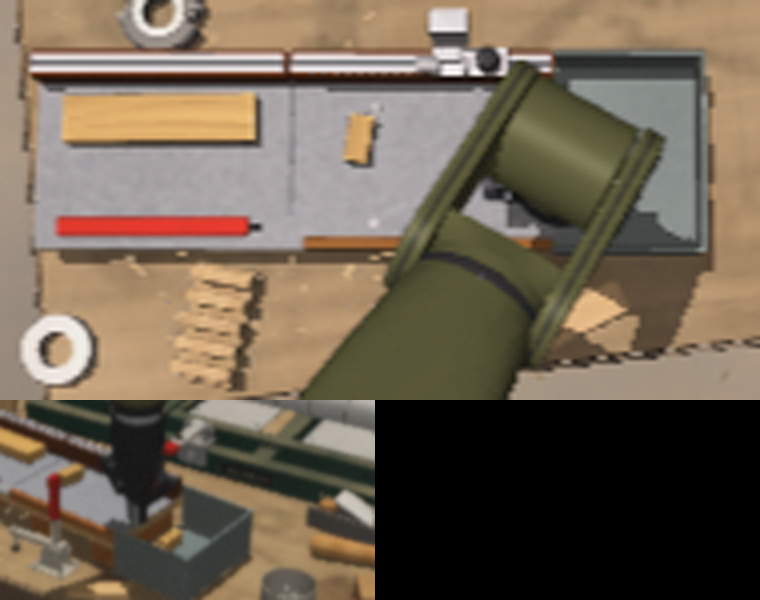

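Emit:
servo_tool(
  commands=[
    {"tx": 0,"ty": 0,"tz": 2.5,"wx": 0,"wy": 0,"wz": 0,"jaw": 1},
    {"tx": 0,"ty": 0,"tz": 2.5,"wx": 0,"wy": 0,"wz": 0,"jaw": 1},
    {"tx": 0.8,"ty": 3.4,"tz": 0,"wx": 0,"wy": 0,"wz": 0,"jaw": 1},
    {"tx": 0.8,"ty": 3.4,"tz": 0,"wx": 0,"wy": 0,"wz": 0,"jaw": 1},
    {"tx": 0.8,"ty": 3.4,"tz": 0,"wx": 0,"wy": 0,"wz": 0,"jaw": 1},
  ],
)

```text
clock: 7.3
tool_pos: [0.4769, -0.1043, 0.1122]
eef_rot: [0.054, 3.139, -0.001]
wrist_force: [1.0, 0.8, -0.0]
grip_width: 0.002
```

Emit:
servo_tool(
  commands=[
    {"tx": 0.8,"ty": 3.4,"tz": 0,"wx": 0,"wy": 0,"wz": 0,"jaw": 1},
    {"tx": 0.8,"ty": 3.4,"tz": 0,"wx": 0,"wy": 0,"wz": 0,"jaw": 1},
    {"tx": 0.8,"ty": 3.4,"tz": 0,"wx": 0,"wy": 0,"wz": 0,"jaw": 1},
    {"tx": 0,"ty": 0,"tz": -2,"wx": 0,"wy": 0,"wz": 0,"jaw": 1},
    {"tx": 0,"ty": 0,"tz": 0,"wx": 0,"wy": 0,"wz": 0,"jaw": 1},
  ],
)

```text
clock: 7.72
tool_pos: [0.4985, -0.001, 0.0886]
eef_rot: [-0.045, -3.136, -0.001]
wrist_force: [-0.4, -1.0, 0.1]
grip_width: -0.004
```

Emit:
servo_tool(
  commands=[
    {"tx": 0.2,"ty": 0,"tz": -2.7,"wx": 0,"wy": 0,"wz": 0,"jaw": 1},
    {"tx": 0,"ty": 0,"tz": 0,"wx": 0,"wy": 0,"wz": 0,"jaw": 1},
    {"tx": 0,"ty": -1.2,"tz": 0,"wx": 0,"wy": 0,"wz": 0,"jaw": 1},
    {"tx": 0,"ty": -1.2,"tz": 0,"wx": 0,"wy": 0,"wz": 0,"jaw": 1},
    {"tx": 0,"ty": -1.2,"tz": 0,"wx": 0,"wy": 0,"wz": 0,"jaw": 1},
  ],
)

```text
clock: 8.13
tool_pos: [0.5032, -0.0413, 0.0659]
eef_rot: [0.053, 3.139, -0.001]
wrist_force: [-0.1, 0.3, 1.2]
grip_width: -0.003
```

Emit:
servo_tool(
  commands=[
    {"tx": 0,"ty": -1.2,"tz": 0,"wx": 0,"wy": 0,"wz": 0,"jaw": 1},
    {"tx": -0.1,"ty": -1.2,"tz": 0,"wx": 0,"wy": 0,"wz": 0,"jaw": 1},
    {"tx": 0,"ty": -1.2,"tz": 0,"wx": 0,"wy": 0,"wz": 0,"jaw": 1},
    {"tx": 0,"ty": -1.2,"tz": 0,"wx": 0,"wy": 0,"wz": 0,"jaw": 1},
    {"tx": -0.1,"ty": -1.2,"tz": 0,"wx": 0,"wy": 0,"wz": 0,"jaw": 1},
  ],
)

```text
clock: 8.55
tool_pos: [0.501, -0.1009, 0.065]
eef_rot: [0.053, 3.14, 0.0]
wrist_force: [0.4, 1.2, 2.3]
grip_width: -0.003
```

Emit:
servo_tool(
  commands=[
    {"tx": 0,"ty": -1.2,"tz": 0,"wx": 0,"wy": 0,"wz": 0,"jaw": 1},
    {"tx": -0.1,"ty": -1.2,"tz": 0,"wx": 0,"wy": 0,"wz": 0,"jaw": 1},
    {"tx": 0,"ty": -1.2,"tz": 0,"wx": 0,"wy": 0,"wz": 0,"jaw": 1},
    {"tx": 0,"ty": -1.2,"tz": 0,"wx": 0,"wy": 0,"wz": 0,"jaw": 1},
    {"tx": -0.1,"ty": -1.2,"tz": 0,"wx": 0,"wy": 0,"wz": 0,"jaw": 1},
  ],
)

```text
clock: 8.97
tool_pos: [0.4983, -0.1607, 0.0641]
eef_rot: [-0.052, -3.141, 0.0]
wrist_force: [-0.1, 1.5, 1.7]
grip_width: -0.001
```

Emit:
servo_tool(
  commands=[
    {"tx": 0,"ty": -1.2,"tz": 0,"wx": 0,"wy": 0,"wz": 0,"jaw": 1},
    {"tx": -0.1,"ty": -1.2,"tz": 0,"wx": 0,"wy": 0,"wz": 0,"jaw": 1},
    {"tx": 0,"ty": -1.2,"tz": 0,"wx": 0,"wy": 0,"wz": 0,"jaw": 1},
    {"tx": 0,"ty": -1.2,"tz": 0,"wx": 0,"wy": 0,"wz": 0,"jaw": 1},
    {"tx": 0,"ty": 0,"tz": 0,"wx": 0,"wy": 0,"wz": 0,"jaw": 1},
  ],
)

```text
clock: 9.38
tool_pos: [0.4975, -0.2097, 0.0643]
eef_rot: [0.055, 3.141, -0.001]
wrist_force: [-0.2, 0.6, 0.0]
grip_width: -0.0
```

```bash
python3 -c "
from h import *
look('p4')"
```

```text
(no output)
```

View pics/p4.png

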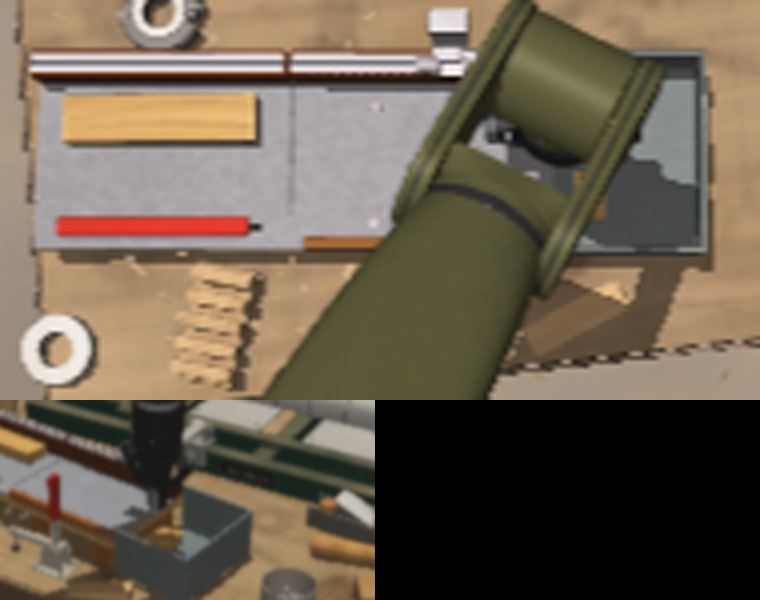

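Emit:
servo_tool(
  commands=[
    {"tx": 0,"ty": 0,"tz": 3.5,"wx": 0,"wy": 0,"wz": 0,"jaw": 1},
    {"tx": 0,"ty": 0,"tz": 3.5,"wx": 0,"wy": 0,"wz": 0,"jaw": 1},
    {"tx": 0,"ty": 0,"tz": 3.5,"wx": 0,"wy": 0,"wz": 0,"jaw": 1},
    {"tx": 0,"ty": 0,"tz": 3.0,"wx": 0,"wy": 0,"wz": 0,"jaw": 1},
    {"tx": 3.0,"ty": 2.0,"tz": 0,"wx": 0,"wy": 0,"wz": 0,"jaw": 1},
  ],
)

```text
clock: 9.9
tool_pos: [0.5289, -0.1905, 0.208]
eef_rot: [0.058, 3.13, -0.011]
wrist_force: [1.5, -1.5, 1.2]
grip_width: 0.001
```

Emit:
servo_tool(
  commands=[
    {"tx": 3.0,"ty": 2.0,"tz": 0,"wx": 0,"wy": 0,"wz": 0,"jaw": 1},
    {"tx": 3.0,"ty": 2.0,"tz": 0,"wx": 0,"wy": 0,"wz": 0,"jaw": 1},
    {"tx": 3.0,"ty": 2.0,"tz": 0,"wx": 0,"wy": 0,"wz": 0,"jaw": 1},
    {"tx": 0.5,"ty": 0.6,"tz": 0,"wx": 0,"wy": 0,"wz": 0,"jaw": 1},
    {"tx": 0,"ty": 0,"tz": 0,"wx": 0,"wy": 0,"wz": 0,"jaw": 1},
  ],
)

```text
clock: 10.32
tool_pos: [0.6235, -0.1191, 0.1987]
eef_rot: [-0.046, -3.14, -0.001]
wrist_force: [-0.8, -0.3, 0.1]
grip_width: -0.001
```

```bash
python3 -c "
from h import *
look('p5')"
```

```text
(no output)
```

View pics/p5.png

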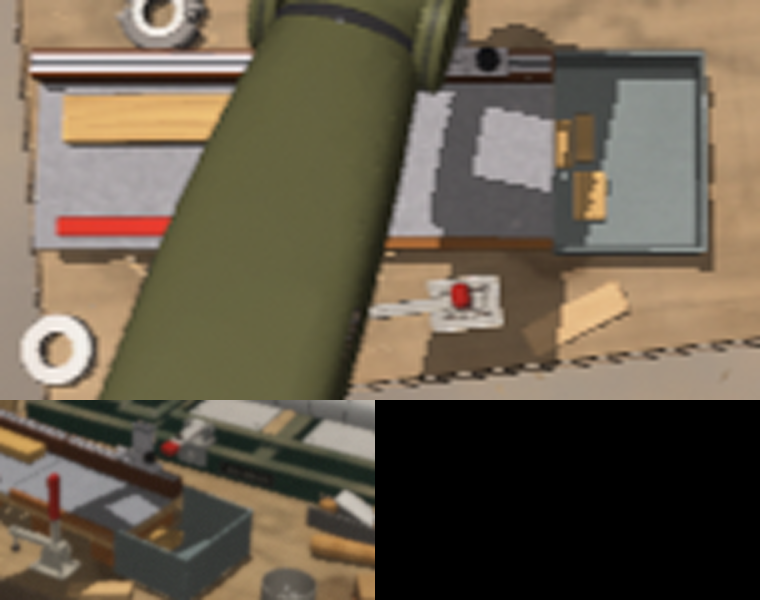

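Emit:
servo_tool(
  commands=[
    {"tx": 0,"ty": -0.4,"tz": -2.5,"wx": 0,"wy": 0,"wz": 0,"jaw": 1},
    {"tx": 0,"ty": 0,"tz": -2.5,"wx": 0,"wy": 0,"wz": 0,"jaw": 1},
    {"tx": 0,"ty": 0,"tz": -1.8,"wx": 0,"wy": 0,"wz": 0,"jaw": 1},
    {"tx": 0,"ty": 0,"tz": 0,"wx": 0,"wy": 0,"wz": 0,"jaw": 1},
    {"tx": 0,"ty": 0,"tz": 0,"wx": 0,"wy": 0,"wz": 0,"jaw": 1},
  ],
)

```text
clock: 10.83
tool_pos: [0.6207, -0.1261, 0.1302]
eef_rot: [-0.054, -3.138, -0.001]
wrist_force: [0.4, -0.0, 0.2]
grip_width: -0.003
```

```bash
python3 -c "
from h import *
look('p6')
im=cv2.imread('pics/p6.png')[400:600,:375]
cv2.imwrite('pics/p6b.png',cv2.resize(im,None,fx=2,fy=2))"
```

```text
(no output)
```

View pics/p6b.png

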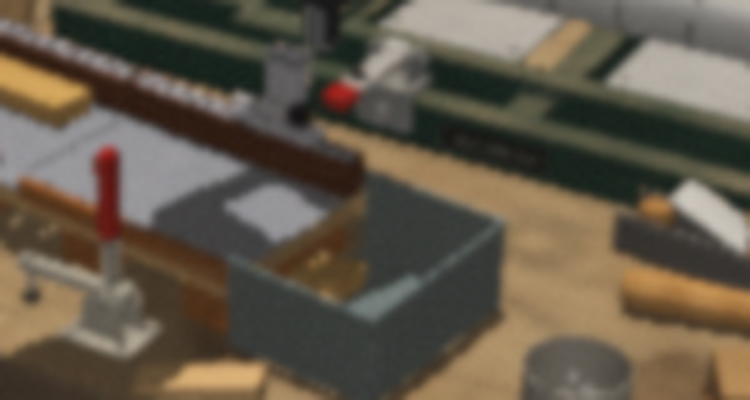

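Emit:
servo_tool(
  commands=[
    {"tx": -0.5,"ty": 0.2,"tz": 0,"wx": 0,"wy": 0,"wz": 0,"jaw": 1},
    {"tx": -0.5,"ty": 0,"tz": 0,"wx": 0,"wy": 0,"wz": 0,"jaw": 1},
    {"tx": -0.4,"ty": 0,"tz": 0,"wx": 0,"wy": 0,"wz": 0,"jaw": 1},
    {"tx": -0.4,"ty": 0,"tz": 0.5,"wx": 0,"wy": 0,"wz": 0,"jaw": 1},
    {"tx": -0.5,"ty": 0,"tz": 0.4,"wx": 0,"wy": 0,"wz": 0,"jaw": 1},
  ],
)

```text
clock: 11.35
tool_pos: [0.5994, -0.1234, 0.1412]
eef_rot: [0.052, 3.14, -0.0]
wrist_force: [-0.2, 0.9, -0.6]
grip_width: 0.002
```

```bash
cat >> h.py <<'E'
def zs(n):
    im=optics.read_camera('scene')[150:210,280:380]; cv2.imwrite(f'pics/{n}.png',cv2.resize(im,None,fx=7,fy=7,interpolation=cv2.INTER_CUBIC))
E
python3 -c "
from h import *
zs('p7')"
```

```text
(no output)
```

View pics/p7.png

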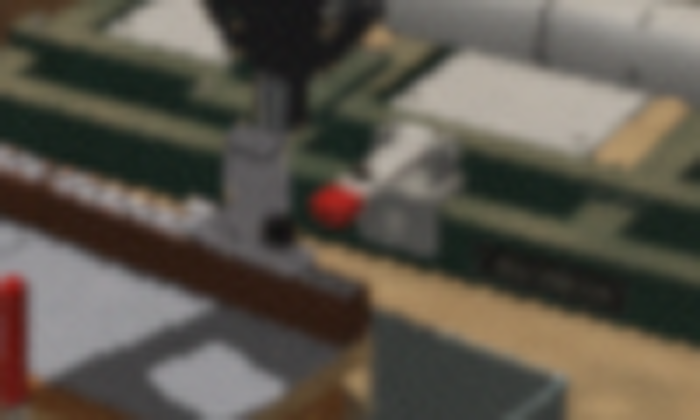

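Emit:
servo_tool(
  commands=[
    {"tx": -0.5,"ty": 0,"tz": -0.2,"wx": 0,"wy": 0,"wz": 0,"jaw": 1},
    {"tx": -0.6,"ty": 0,"tz": 0.1,"wx": 0,"wy": 0,"wz": 0,"jaw": 1},
    {"tx": -0.5,"ty": 0,"tz": 0.3,"wx": 0,"wy": 0,"wz": 0,"jaw": 1},
    {"tx": -0.5,"ty": 0,"tz": 0.2,"wx": 0,"wy": 0,"wz": 0,"jaw": 1},
    {"tx": 0,"ty": 0,"tz": 0,"wx": 0,"wy": 0,"wz": 0,"jaw": 1},
  ],
)

```text
clock: 11.82
tool_pos: [0.5788, -0.1236, 0.1462]
eef_rot: [0.052, 3.138, -0.001]
wrist_force: [1.0, 0.5, 5.1]
grip_width: 0.001
```

```bash
python3 -c "
from h import *
zs('p8')"
```

```text
(no output)
```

View pics/p8.png

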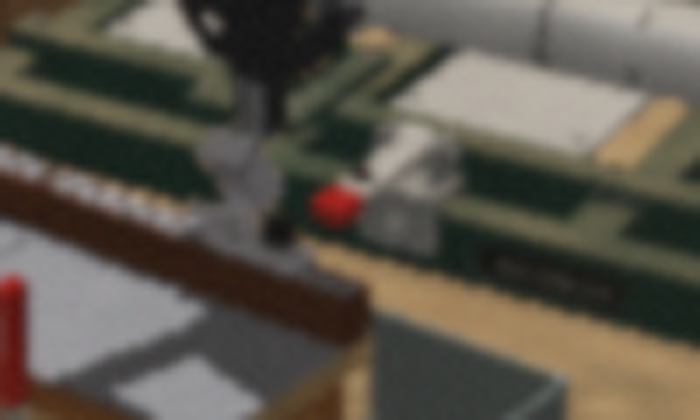

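Emit:
servo_tool(
  commands=[
    {"tx": -0.6,"ty": 0,"tz": 0.1,"wx": 0,"wy": 0,"wz": 0,"jaw": 1},
    {"tx": -0.6,"ty": 0,"tz": 0.1,"wx": 0,"wy": 0,"wz": 0,"jaw": 1},
    {"tx": -0.6,"ty": 0,"tz": 0,"wx": 0,"wy": 0,"wz": 0,"jaw": 1},
    {"tx": -0.6,"ty": 0,"tz": -0.2,"wx": 0,"wy": 0,"wz": 0,"jaw": 1},
    {"tx": -0.5,"ty": 0,"tz": -0.2,"wx": 0,"wy": 0,"wz": 0,"jaw": 1},
  ],
)

```text
clock: 12.28
tool_pos: [0.5487, -0.123, 0.1436]
eef_rot: [-0.052, -3.14, -0.002]
wrist_force: [-4.1, 3.6, 11.1]
grip_width: -0.005
```

```bash
python3 -c "
from h import *
zs('p9')"
```

```text
(no output)
```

View pics/p9.png

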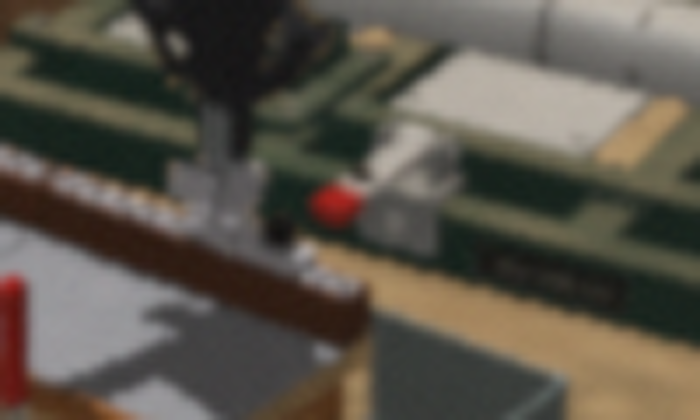

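Emit:
servo_tool(
  commands=[
    {"tx": -0.6,"ty": 0,"tz": 0,"wx": 0,"wy": 0,"wz": 0,"jaw": 1},
    {"tx": -0.6,"ty": 0,"tz": -0.2,"wx": 0,"wy": 0,"wz": 0,"jaw": 1},
    {"tx": -0.5,"ty": 0,"tz": -0.3,"wx": 0,"wy": 0,"wz": 0,"jaw": 1},
    {"tx": -0.4,"ty": 0,"tz": -0.3,"wx": 0,"wy": 0,"wz": 0,"jaw": 1},
    {"tx": 0,"ty": 0,"tz": 0,"wx": 0,"wy": 0,"wz": 0,"jaw": 1},
  ],
)

```text
clock: 12.75
tool_pos: [0.5261, -0.1232, 0.1329]
eef_rot: [-0.052, -3.136, -0.001]
wrist_force: [-5.3, 0.4, 4.3]
grip_width: -0.001
```

```bash
python3 -c "
from h import *
zs('p10')"
```

```text
(no output)
```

View pics/p10.png

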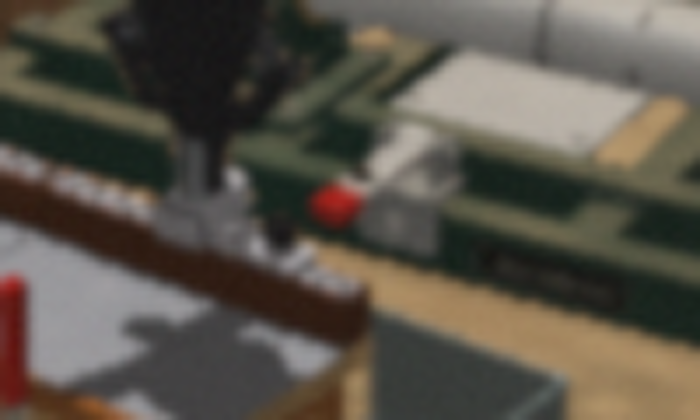

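Emit:
servo_tool(
  commands=[
    {"tx": 0,"ty": 0,"tz": 2.5,"wx": 0,"wy": 0,"wz": 0,"jaw": 1},
    {"tx": 0,"ty": 0,"tz": 3.5,"wx": 0,"wy": 0,"wz": 0,"jaw": 1},
    {"tx": 0,"ty": 2.0,"tz": 2.0,"wx": 0,"wy": 0,"wz": 0,"jaw": 1},
    {"tx": 0,"ty": 4.0,"tz": 0,"wx": 0,"wy": 0,"wz": 0,"jaw": 1},
    {"tx": 0,"ty": 4.0,"tz": 0,"wx": 0,"wy": 0,"wz": 0,"jaw": 1},
  ],
)

```text
clock: 13.22
tool_pos: [0.5298, -0.0234, 0.2163]
eef_rot: [0.057, 3.136, -0.001]
wrist_force: [-0.0, 0.3, -1.0]
grip_width: 0.003
```

Emit:
servo_tool(
  commands=[
    {"tx": 0,"ty": 4.0,"tz": 0,"wx": 0,"wy": 0,"wz": 0,"jaw": 1},
    {"tx": 0,"ty": 4.0,"tz": 0,"wx": 0,"wy": 0,"wz": 0,"jaw": 1},
    {"tx": -1.0,"ty": 4.0,"tz": 0,"wx": 0,"wy": 0,"wz": 0,"jaw": 1},
    {"tx": -1.5,"ty": 3.8,"tz": 0,"wx": 0,"wy": 0,"wz": 0,"jaw": 1},
    {"tx": -1.5,"ty": 3.8,"tz": 0,"wx": 0,"wy": 0,"wz": 0,"jaw": 1},
  ],
)

```text
clock: 13.63
tool_pos: [0.4878, 0.1743, 0.2135]
eef_rot: [0.053, 3.141, 0.0]
wrist_force: [0.9, 0.0, 0.0]
grip_width: 0.001
```

```bash
python3 -c "
from h import *
look('p11');zs('p11b')"
```

```text
(no output)
```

View pics/p11.png

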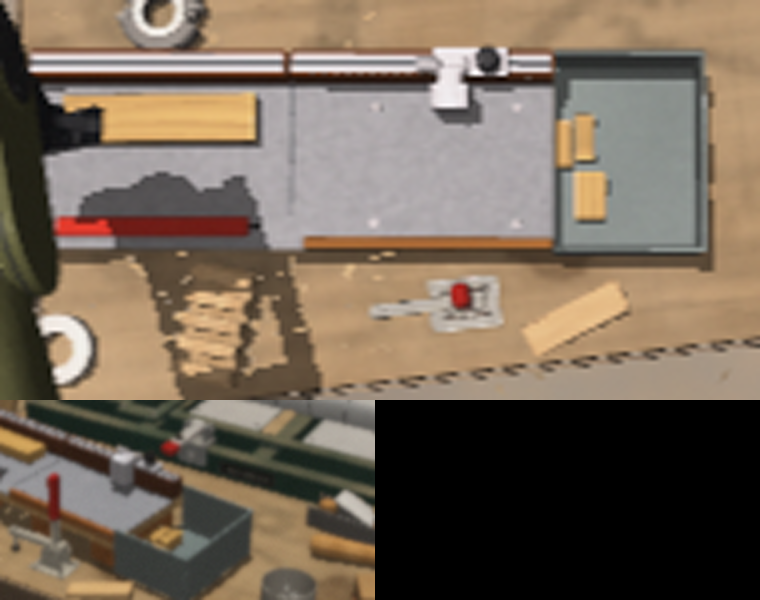

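View pics/p11b.png

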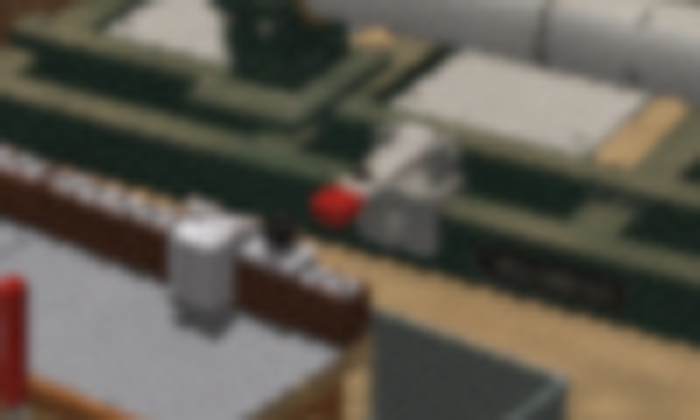

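Emit:
servo_tool(
  commands=[
    {"tx": -1.0,"ty": -2.8,"tz": -2.0,"wx": 0,"wy": 0,"wz": 0,"jaw": 1},
    {"tx": 0,"ty": -2.6,"tz": -2.0,"wx": 0,"wy": 0,"wz": 0,"jaw": 1},
    {"tx": 0,"ty": 0,"tz": -3.5,"wx": 0,"wy": 0,"wz": 0,"jaw": 1},
    {"tx": 0,"ty": 0,"tz": -3.0,"wx": 0,"wy": 0,"wz": 0,"jaw": 1},
    {"tx": 0,"ty": 0,"tz": 0,"wx": 0,"wy": 0,"wz": 0,"jaw": 1},
  ],
)

```text
clock: 14.2
tool_pos: [0.4739, 0.1162, 0.1022]
eef_rot: [-0.056, -3.129, 0.003]
wrist_force: [-1.2, -0.3, -1.1]
grip_width: 0.006
```

```bash
python3 -c "
from h import *
look('p12');
b=[0.5519,0.013,-0.0305]
for n,u,v,z in [('footL',431,95,104),('footR',468,95,104),('footFront',450,108,103),('bar front low',450,108,98),('stripR',257,118,75)]: print(n,W2B(unproj('top',(180+u/4-.5,165+v/4-.5),z/1000),b)*1000)
"
```

```text
footL [ -15.10581568 -117.99479327  104.        ]
footR [ -15.12568872 -148.19444737  104.        ]
footFront [ -25.68988281 -133.52648262  103.        ]
bar front low [ -24.91235334 -133.21153333   98.        ]
stripR [-29.66563823  28.92931502  75.        ]
```

View pics/p12.png

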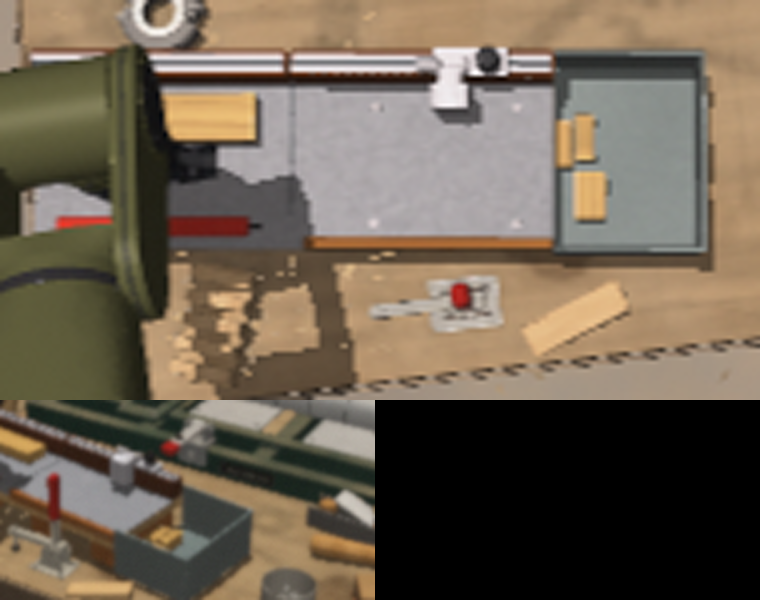

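Emit:
servo_tool(
  commands=[
    {"tx": 0,"ty": 0,"tz": -2.0,"wx": 0,"wy": 0,"wz": 0,"jaw": 1},
    {"tx": 0,"ty": 0,"tz": -1.8,"wx": 0,"wy": 0,"wz": 0,"jaw": 1},
    {"tx": 0,"ty": 0,"tz": 0,"wx": 0,"wy": 0,"wz": 0,"jaw": 1},
    {"tx": 0.8,"ty": 0,"tz": 0,"wx": 0,"wy": 0,"wz": 0,"jaw": 1},
    {"tx": 0.6,"ty": 0,"tz": 0,"wx": 0,"wy": 0,"wz": 0,"jaw": 1},
  ],
)

```text
clock: 14.72
tool_pos: [0.495, 0.1187, 0.0739]
eef_rot: [0.052, 3.137, 0.001]
wrist_force: [0.3, 0.1, 0.4]
grip_width: -0.002
```

Emit:
servo_tool(
  commands=[
    {"tx": 0.4,"ty": 0,"tz": 0,"wx": 0,"wy": 0,"wz": 0,"jaw": 1},
    {"tx": 0.4,"ty": 0,"tz": 0,"wx": 0,"wy": 0,"wz": 0,"jaw": 1},
    {"tx": 0.3,"ty": 0,"tz": 0,"wx": 0,"wy": 0,"wz": 0,"jaw": 1},
    {"tx": 0.3,"ty": 0,"tz": 0,"wx": 0,"wy": 0,"wz": 0,"jaw": 1},
    {"tx": 0,"ty": 0,"tz": 0,"wx": 0,"wy": 0,"wz": 0,"jaw": 1},
  ],
)

```text
clock: 15.13
tool_pos: [0.5075, 0.119, 0.0737]
eef_rot: [-0.052, -3.141, -0.001]
wrist_force: [-5.7, 0.3, 8.9]
grip_width: 0.001
```

Emit:
servo_tool(
  commands=[
    {"tx": -1.5,"ty": 0,"tz": 0,"wx": 0,"wy": 0,"wz": 0,"jaw": 1},
    {"tx": -1.0,"ty": 0,"tz": 0,"wx": 0,"wy": 0,"wz": 0,"jaw": 1},
    {"tx": 0,"ty": 0,"tz": -1.1,"wx": 0,"wy": 0,"wz": 0,"jaw": 1},
    {"tx": 0,"ty": 0,"tz": 0,"wx": 0,"wy": 0,"wz": 0,"jaw": 1},
    {"tx": 0,"ty": 0,"tz": 0,"wx": 0,"wy": 0,"wz": 0,"jaw": 1},
  ],
)

```text
clock: 15.55
tool_pos: [0.4812, 0.1185, 0.0596]
eef_rot: [-0.052, -3.14, 0.0]
wrist_force: [-0.1, -0.5, -0.6]
grip_width: -0.001
```

```bash
python3 -c "
from h import *
look('p13')
print(monitor.observe()['tool_pos'])"
```

```text
[0.48190168 0.11854695 0.06028787]
```

View pics/p13.png

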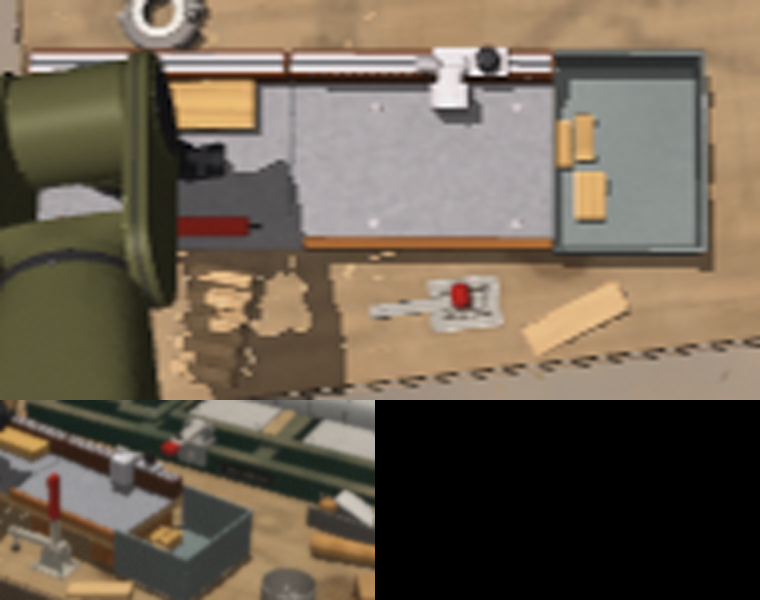

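Emit:
servo_tool(
  commands=[
    {"tx": 0,"ty": 0,"tz": 2.5,"wx": 0,"wy": 0,"wz": 0,"jaw": 1},
    {"tx": 0,"ty": 1.5,"tz": 2.5,"wx": 0,"wy": 0,"wz": 0,"jaw": 1},
    {"tx": 1.4,"ty": 3.2,"tz": 0,"wx": 0,"wy": 0,"wz": 0,"jaw": 1},
    {"tx": 1.4,"ty": 3.2,"tz": 0,"wx": 0,"wy": 0,"wz": 0,"jaw": 1},
    {"tx": 1.4,"ty": 3.2,"tz": 0,"wx": 0,"wy": 0,"wz": 0,"jaw": 1},
  ],
)

```text
clock: 16.07
tool_pos: [0.525, 0.231, 0.1117]
eef_rot: [0.054, 3.138, 0.001]
wrist_force: [-0.0, -0.4, 0.4]
grip_width: 0.002
```

Emit:
servo_tool(
  commands=[
    {"tx": 1.3,"ty": 0.5,"tz": 0,"wx": 0,"wy": 0,"wz": 0,"jaw": 1},
    {"tx": 0,"ty": 0,"tz": -1.0,"wx": 0,"wy": 0,"wz": 0,"jaw": 1},
    {"tx": 0,"ty": 0,"tz": 0,"wx": 0,"wy": 0,"wz": 0,"jaw": 1},
    {"tx": 0,"ty": 0,"tz": 0,"wx": 0,"wy": 0,"wz": 0,"jaw": 1},
    {"tx": 0,"ty": 0,"tz": 0,"wx": 0,"wy": 0,"wz": 0,"jaw": 1},
  ],
)

```text
clock: 16.48
tool_pos: [0.5356, 0.2336, 0.0995]
eef_rot: [-0.054, -3.139, 0.001]
wrist_force: [0.1, 0.6, -0.2]
grip_width: -0.001
```

```bash
python3 -c "
from h import *
look('p14')
im=optics.read_camera('scene')[140:240,220:340];cv2.imwrite('pics/p14b.png',cv2.resize(im,None,fx=6,fy=6,interpolation=cv2.INTER_CUBIC))
print(monitor.observe()['tool_pos'])"
```

```text
[0.53628187 0.23387437 0.10051653]
```

View pics/p14b.png

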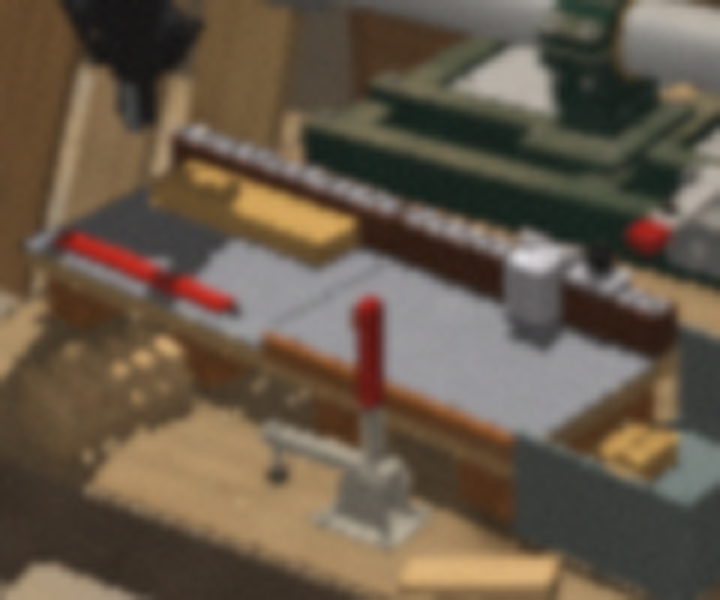

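View pics/p14.png

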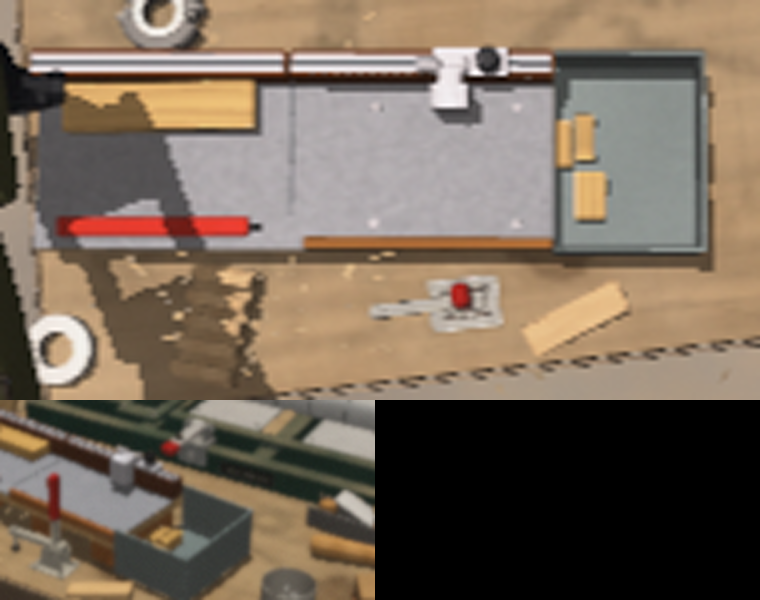

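Emit:
servo_tool(
  commands=[
    {"tx": 0,"ty": 0,"tz": -2.0,"wx": 0,"wy": 0,"wz": 0,"jaw": 1},
    {"tx": 0,"ty": 0,"tz": -1.8,"wx": 0,"wy": 0,"wz": 0,"jaw": 1},
    {"tx": 0,"ty": 0,"tz": 0,"wx": 0,"wy": 0,"wz": 0,"jaw": 1},
    {"tx": 0,"ty": -0.7,"tz": 0,"wx": 0,"wy": 0,"wz": 0,"jaw": 1},
    {"tx": 0,"ty": -0.7,"tz": 0,"wx": 0,"wy": 0,"wz": 0,"jaw": 1},
  ],
)

```text
clock: 17.05
tool_pos: [0.537, 0.2202, 0.0633]
eef_rot: [0.052, 3.14, 0.0]
wrist_force: [1.1, 2.6, -0.0]
grip_width: 0.0
```

Emit:
servo_tool(
  commands=[
    {"tx": 0,"ty": -0.7,"tz": 0,"wx": 0,"wy": 0,"wz": 0,"jaw": 1},
    {"tx": 0,"ty": -1.0,"tz": 0,"wx": 0,"wy": 0,"wz": 0,"jaw": 1},
    {"tx": -0.1,"ty": -1.0,"tz": 0,"wx": 0,"wy": 0,"wz": 0,"jaw": 1},
    {"tx": 0,"ty": -1.0,"tz": 0,"wx": 0,"wy": 0,"wz": 0,"jaw": 1},
    {"tx": 0,"ty": -1.0,"tz": 0,"wx": 0,"wy": 0,"wz": 0,"jaw": 1},
  ],
)

```text
clock: 17.47
tool_pos: [0.5364, 0.1729, 0.0636]
eef_rot: [0.053, 3.139, 0.002]
wrist_force: [0.5, 3.3, 3.8]
grip_width: -0.004
```

```bash
python3 -c "
from h import *
look('p15')
print(monitor.observe()['tool_pos'])"
```

```text
[0.53608041 0.1720287  0.06303644]
```

View pics/p15.png

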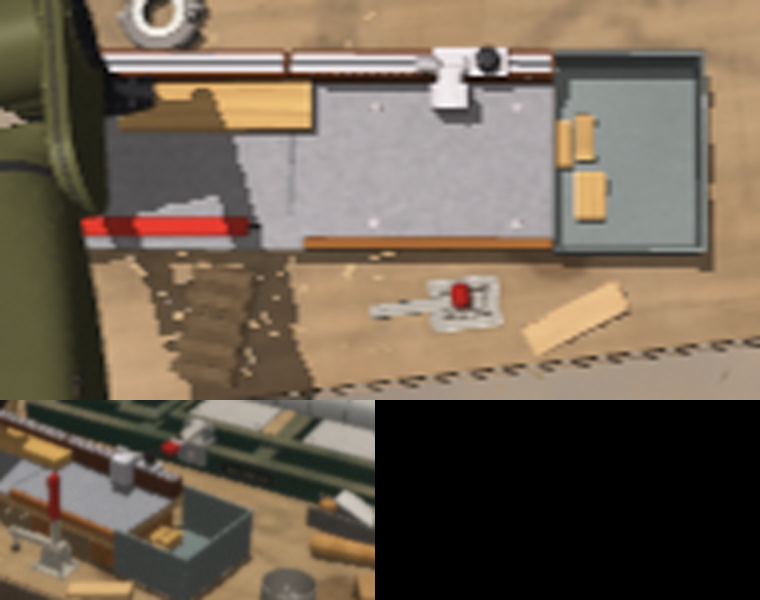

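Emit:
servo_tool(
  commands=[
    {"tx": 0,"ty": -1.0,"tz": 0,"wx": 0,"wy": 0,"wz": 0,"jaw": 1},
    {"tx": -0.1,"ty": -1.0,"tz": 0,"wx": 0,"wy": 0,"wz": 0,"jaw": 1},
    {"tx": 0,"ty": -1.0,"tz": 0,"wx": 0,"wy": 0,"wz": 0,"jaw": 1},
    {"tx": 0,"ty": -1.0,"tz": 0,"wx": 0,"wy": 0,"wz": 0,"jaw": 1},
    {"tx": -0.1,"ty": -1.0,"tz": 0,"wx": 0,"wy": 0,"wz": 0,"jaw": 1},
  ],
)

```text
clock: 17.98
tool_pos: [0.5331, 0.1223, 0.0618]
eef_rot: [-0.052, -3.14, 0.001]
wrist_force: [0.0, 0.1, 0.0]
grip_width: -0.002
```

Emit:
servo_tool(
  commands=[
    {"tx": 0,"ty": -1.0,"tz": 0,"wx": 0,"wy": 0,"wz": 0,"jaw": 1},
    {"tx": 0,"ty": -1.0,"tz": 0,"wx": 0,"wy": 0,"wz": 0,"jaw": 1},
    {"tx": 0,"ty": -0.8,"tz": 0,"wx": 0,"wy": 0,"wz": 0,"jaw": 1},
    {"tx": 0,"ty": 0,"tz": 0,"wx": 0,"wy": 0,"wz": 0,"jaw": 1},
    {"tx": 0,"ty": 0,"tz": 0,"wx": 0,"wy": 0,"wz": 0,"jaw": 1},
  ],
)

```text
clock: 18.4
tool_pos: [0.5336, 0.095, 0.0623]
eef_rot: [-0.054, -3.141, 0.0]
wrist_force: [0.4, -0.3, -0.1]
grip_width: 0.001
```

```bash
python3 -c "
from h import *
look('p16')
print(monitor.observe()['tool_pos'])"
```

```text
[0.53360097 0.09559686 0.06237414]
```

View pics/p16.png

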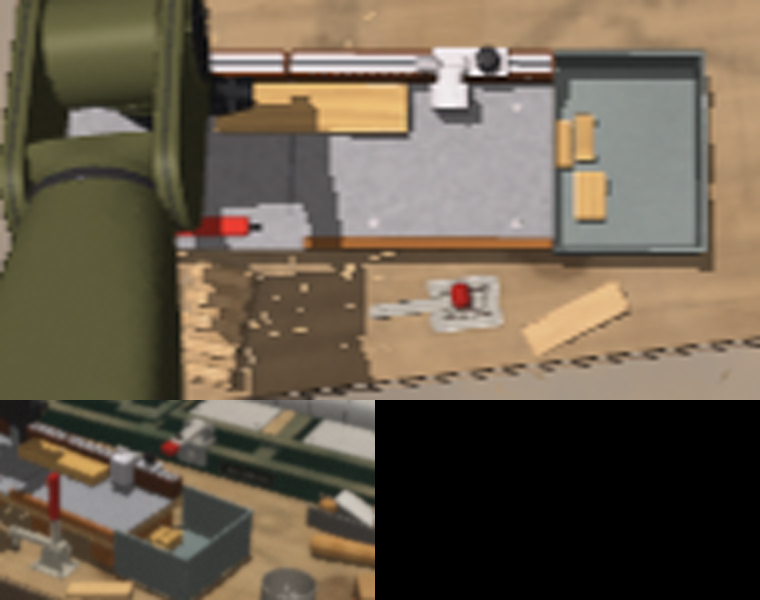

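Emit:
servo_tool(
  commands=[
    {"tx": 0,"ty": -0.4,"tz": 0,"wx": 0,"wy": 0,"wz": 0,"jaw": 1},
    {"tx": 0,"ty": -0.4,"tz": 0,"wx": 0,"wy": 0,"wz": 0,"jaw": 1},
    {"tx": 0,"ty": -0.4,"tz": 0,"wx": 0,"wy": 0,"wz": 0,"jaw": 1},
    {"tx": 0,"ty": -0.2,"tz": 0,"wx": 0,"wy": 0,"wz": 0,"jaw": 1},
    {"tx": 0,"ty": 0,"tz": 0,"wx": 0,"wy": 0,"wz": 0,"jaw": 1},
  ],
)

```text
clock: 18.92
tool_pos: [0.5335, 0.0811, 0.0624]
eef_rot: [0.053, 3.141, -0.0]
wrist_force: [-0.1, -0.2, 0.4]
grip_width: -0.003
```

Emit:
servo_tool(
  commands=[
    {"tx": 0,"ty": -0.2,"tz": 0,"wx": 0,"wy": 0,"wz": 0,"jaw": 1},
    {"tx": 0,"ty": 0,"tz": 0,"wx": 0,"wy": 0,"wz": 0,"jaw": 1},
    {"tx": 0,"ty": -0.1,"tz": 0,"wx": 0,"wy": 0,"wz": 0,"jaw": 1},
    {"tx": 0,"ty": 0,"tz": 0,"wx": 0,"wy": 0,"wz": 0,"jaw": 1},
    {"tx": 0,"ty": 0,"tz": 0,"wx": 0,"wy": 0,"wz": 0,"jaw": 1},
  ],
)

```text
clock: 19.33
tool_pos: [0.5335, 0.0785, 0.0623]
eef_rot: [-0.052, -3.141, 0.0]
wrist_force: [-0.6, -0.8, -0.6]
grip_width: -0.002
```

Emit:
servo_tool(
  commands=[
    {"tx": 0,"ty": -0.1,"tz": 0,"wx": 0,"wy": 0,"wz": 0,"jaw": 1},
    {"tx": 0,"ty": -0.1,"tz": 0,"wx": 0,"wy": 0,"wz": 0,"jaw": 1},
    {"tx": 0,"ty": -0.1,"tz": 0,"wx": 0,"wy": 0,"wz": 0,"jaw": 1},
    {"tx": 0,"ty": -0.1,"tz": 0,"wx": 0,"wy": 0,"wz": 0,"jaw": 1},
    {"tx": 0,"ty": 0,"tz": 0,"wx": 0,"wy": 0,"wz": 0,"jaw": 1},
  ],
)

```text
clock: 19.75
tool_pos: [0.5335, 0.0743, 0.0623]
eef_rot: [-0.053, -3.141, 0.0]
wrist_force: [0.8, 0.7, -0.4]
grip_width: 0.002
```

```bash
python3 -c "
from h import *
look('p17')
print(monitor.observe()['wrist_force'])"
```

```text
[ 0.31745553 -0.13602554  1.19418963]
```

View pics/p17.png

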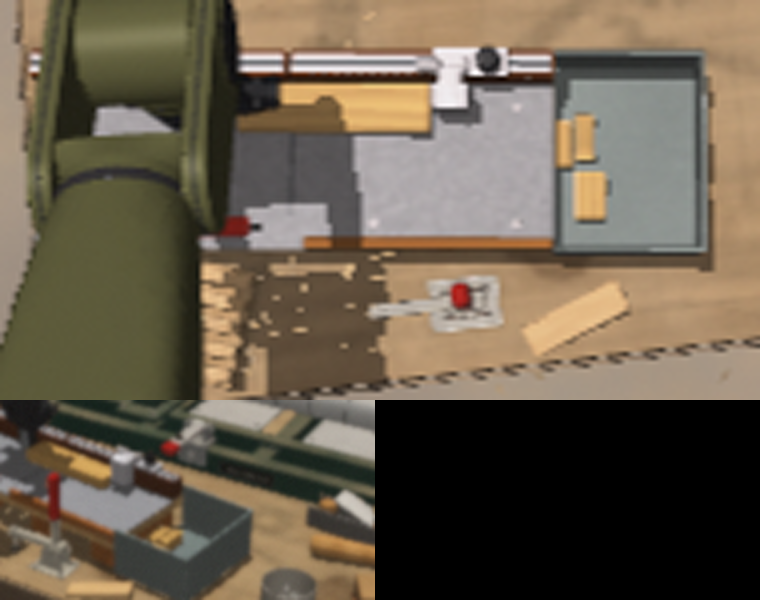

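Emit:
servo_tool(
  commands=[
    {"tx": 0,"ty": 0.8,"tz": 0,"wx": 0,"wy": 0,"wz": 0,"jaw": 1},
    {"tx": 0,"ty": 0,"tz": 2.5,"wx": 0,"wy": 0,"wz": 0,"jaw": 1},
    {"tx": -1.0,"ty": -1.0,"tz": 2.5,"wx": 0,"wy": 0,"wz": 0,"jaw": 1},
    {"tx": -2.5,"ty": -2.5,"tz": 0,"wx": 0,"wy": 0,"wz": 0,"jaw": 1},
    {"tx": -2.0,"ty": -3.0,"tz": 0,"wx": 0,"wy": 0,"wz": 0,"jaw": 1},
  ],
)

```text
clock: 20.27
tool_pos: [0.4794, 0.0182, 0.1146]
eef_rot: [0.047, 3.137, -0.0]
wrist_force: [1.1, -0.2, -0.2]
grip_width: 0.0
```

Emit:
servo_tool(
  commands=[
    {"tx": 0,"ty": -3.5,"tz": 0,"wx": 0,"wy": 0,"wz": 0,"jaw": 1},
    {"tx": 0,"ty": -0.6,"tz": 0,"wx": 0,"wy": 0,"wz": 0,"jaw": 1},
    {"tx": 0,"ty": 0,"tz": -2.0,"wx": 0,"wy": 0,"wz": 0,"jaw": 1},
    {"tx": 0,"ty": 0,"tz": 0,"wx": 0,"wy": 0,"wz": 0,"jaw": 1},
    {"tx": 0,"ty": 0,"tz": 0,"wx": 0,"wy": 0,"wz": 0,"jaw": 1},
  ],
)

```text
clock: 20.68
tool_pos: [0.4776, -0.0229, 0.0913]
eef_rot: [-0.052, -3.138, -0.001]
wrist_force: [-0.4, 0.6, 0.5]
grip_width: 0.001
```

Emit:
servo_tool(
  commands=[
    {"tx": 0,"ty": 0,"tz": -2.8,"wx": 0,"wy": 0,"wz": 0,"jaw": 1},
    {"tx": 0,"ty": 0,"tz": 0,"wx": 0,"wy": 0,"wz": 0,"jaw": 1},
    {"tx": 0.8,"ty": 0,"tz": 0,"wx": 0,"wy": 0,"wz": 0,"jaw": 1},
    {"tx": 0.6,"ty": 0,"tz": 0,"wx": 0,"wy": 0,"wz": 0,"jaw": 1},
    {"tx": 0.4,"ty": 0,"tz": 0,"wx": 0,"wy": 0,"wz": 0,"jaw": 1},
  ],
)

```text
clock: 21.1
tool_pos: [0.4987, -0.0233, 0.066]
eef_rot: [0.051, 3.138, -0.001]
wrist_force: [-0.1, -0.3, 0.7]
grip_width: -0.002
```

Emit:
servo_tool(
  commands=[
    {"tx": 0.2,"ty": 0,"tz": 0,"wx": 0,"wy": 0,"wz": 0,"jaw": 1},
    {"tx": 0.2,"ty": 0,"tz": 0,"wx": 0,"wy": 0,"wz": 0,"jaw": 1},
    {"tx": 0.2,"ty": 0,"tz": 0,"wx": 0,"wy": 0,"wz": 0,"jaw": 1},
    {"tx": 0,"ty": 0,"tz": 0,"wx": 0,"wy": 0,"wz": 0,"jaw": 1},
    {"tx": 0,"ty": 0,"tz": 0,"wx": 0,"wy": 0,"wz": 0,"jaw": 1},
  ],
)

```text
clock: 21.52
tool_pos: [0.5022, -0.0234, 0.0644]
eef_rot: [-0.052, -3.14, -0.0]
wrist_force: [-4.6, 0.6, 2.5]
grip_width: 0.001
```

Emit:
servo_tool(
  commands=[
    {"tx": 0.2,"ty": 0,"tz": 0,"wx": 0,"wy": 0,"wz": 0,"jaw": 1},
    {"tx": 0,"ty": 0,"tz": 0,"wx": 0,"wy": 0,"wz": 0,"jaw": 1},
    {"tx": 0,"ty": 0,"tz": 0,"wx": 0,"wy": 0,"wz": 0,"jaw": 1},
    {"tx": -1.0,"ty": 0,"tz": 0,"wx": 0,"wy": 0,"wz": 0,"jaw": 1},
    {"tx": -1.0,"ty": 0,"tz": 0,"wx": 0,"wy": 0,"wz": 0,"jaw": 1},
  ],
)

```text
clock: 21.93
tool_pos: [0.4847, -0.0235, 0.0644]
eef_rot: [0.052, 3.139, -0.0]
wrist_force: [0.3, -0.3, 0.2]
grip_width: -0.002
```

```bash
python3 -c "
from h import *
look('p18')
print(monitor.observe()['tool_pos'])"
```

```text
[ 0.48316499 -0.02331953  0.06383327]
```

View pics/p18.png

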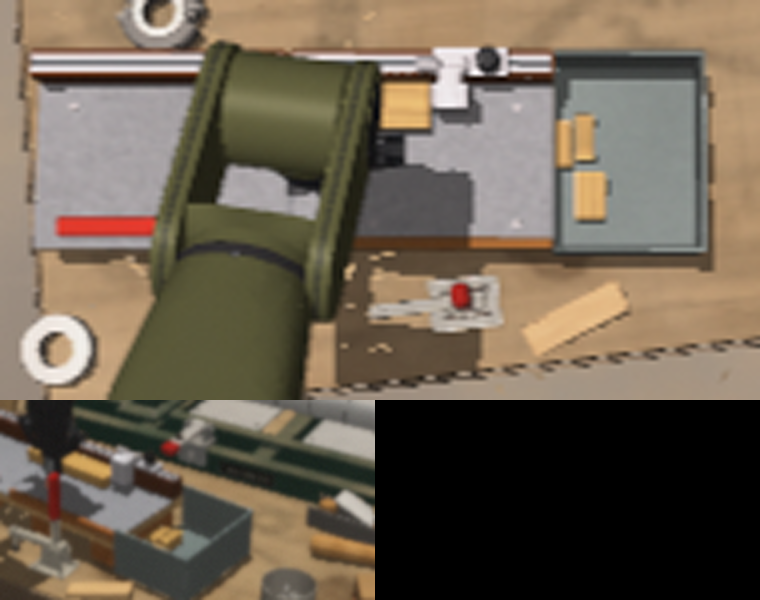

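Emit:
servo_tool(
  commands=[
    {"tx": 0,"ty": 0,"tz": 2.5,"wx": 0,"wy": 0,"wz": 0,"jaw": 1},
    {"tx": 0,"ty": 1.0,"tz": 2.5,"wx": 0,"wy": 0,"wz": 0,"jaw": 1},
    {"tx": 1.6,"ty": 3.4,"tz": 0,"wx": 0,"wy": 0,"wz": 0,"jaw": 1},
    {"tx": 1.6,"ty": 3.4,"tz": 0,"wx": 0,"wy": 0,"wz": 0,"jaw": 1},
    {"tx": 1.6,"ty": 3.4,"tz": 0,"wx": 0,"wy": 0,"wz": 0,"jaw": 1},
  ],
)

```text
clock: 22.45
tool_pos: [0.5339, 0.0897, 0.1156]
eef_rot: [0.055, 3.137, 0.001]
wrist_force: [1.1, -0.1, -0.0]
grip_width: 0.0
```

Emit:
servo_tool(
  commands=[
    {"tx": 0.2,"ty": 0.2,"tz": 0,"wx": 0,"wy": 0,"wz": 0,"jaw": 1},
    {"tx": 0,"ty": 0,"tz": -2.5,"wx": 0,"wy": 0,"wz": 0,"jaw": 1},
    {"tx": 0,"ty": 0,"tz": 0,"wx": 0,"wy": 0,"wz": 0,"jaw": 1},
    {"tx": 0,"ty": 0,"tz": 0,"wx": 0,"wy": 0,"wz": 0,"jaw": 1},
    {"tx": 0,"ty": 0,"tz": 0,"wx": 0,"wy": 0,"wz": 0,"jaw": 1},
  ],
)

```text
clock: 22.87
tool_pos: [0.5343, 0.0901, 0.0895]
eef_rot: [-0.053, -3.141, 0.0]
wrist_force: [1.2, 0.1, 0.8]
grip_width: 0.002
```

Emit:
servo_tool(
  commands=[
    {"tx": 0,"ty": 0,"tz": -2.7,"wx": 0,"wy": 0,"wz": 0,"jaw": 1},
    {"tx": 0,"ty": 0,"tz": 0,"wx": 0,"wy": 0,"wz": 0,"jaw": 1},
    {"tx": 0,"ty": -0.8,"tz": 0,"wx": 0,"wy": 0,"wz": 0,"jaw": 1},
    {"tx": 0,"ty": -0.5,"tz": 0,"wx": 0,"wy": 0,"wz": 0,"jaw": 1},
    {"tx": 0,"ty": -0.2,"tz": 0,"wx": 0,"wy": 0,"wz": 0,"jaw": 1},
  ],
)

```text
clock: 23.28
tool_pos: [0.5354, 0.0745, 0.0639]
eef_rot: [0.054, 3.139, -0.0]
wrist_force: [-0.1, -0.3, -0.2]
grip_width: 0.001
```

Emit:
servo_tool(
  commands=[
    {"tx": 0,"ty": -0.1,"tz": 0,"wx": 0,"wy": 0,"wz": 0,"jaw": 1},
    {"tx": 0,"ty": -0.1,"tz": 0,"wx": 0,"wy": 0,"wz": 0,"jaw": 1},
    {"tx": 0,"ty": -0.1,"tz": 0,"wx": 0,"wy": 0,"wz": 0,"jaw": 1},
    {"tx": 0,"ty": 0,"tz": 0,"wx": 0,"wy": 0,"wz": 0,"jaw": 1},
    {"tx": 0,"ty": 0,"tz": 0,"wx": 0,"wy": 0,"wz": 0,"jaw": 1},
  ],
)

```text
clock: 23.7
tool_pos: [0.5353, 0.0728, 0.0633]
eef_rot: [0.052, 3.139, 0.0]
wrist_force: [1.5, 1.9, 0.1]
grip_width: -0.001
```

Emit:
servo_tool(
  commands=[
    {"tx": 0,"ty": -0.1,"tz": 0,"wx": 0,"wy": 0,"wz": 0,"jaw": 1},
    {"tx": 0,"ty": 0,"tz": 0,"wx": 0,"wy": 0,"wz": 0,"jaw": 1},
    {"tx": 0,"ty": -0.1,"tz": 0,"wx": 0,"wy": 0,"wz": 0,"jaw": 1},
    {"tx": 0,"ty": 0,"tz": 0,"wx": 0,"wy": 0,"wz": 0,"jaw": 1},
    {"tx": 0,"ty": 0,"tz": 0,"wx": 0,"wy": 0,"wz": 0,"jaw": 1},
  ],
)

```text
clock: 24.12
tool_pos: [0.534, 0.0705, 0.0618]
eef_rot: [-0.052, -3.14, 0.0]
wrist_force: [0.4, 1.5, -0.8]
grip_width: 0.002
```

Emit:
servo_tool(
  commands=[
    {"tx": 0,"ty": -0.1,"tz": 0,"wx": 0,"wy": 0,"wz": 0,"jaw": 1},
    {"tx": 0,"ty": 0,"tz": 0,"wx": 0,"wy": 0,"wz": 0,"jaw": 1},
    {"tx": 0,"ty": -0.1,"tz": 0,"wx": 0,"wy": 0,"wz": 0,"jaw": 1},
    {"tx": 0,"ty": 0,"tz": 0,"wx": 0,"wy": 0,"wz": 0,"jaw": 1},
    {"tx": 0,"ty": 0,"tz": 0,"wx": 0,"wy": 0,"wz": 0,"jaw": 1},
  ],
)

```text
clock: 24.53
tool_pos: [0.5343, 0.0701, 0.0621]
eef_rot: [-0.053, -3.141, -0.005]
wrist_force: [0.0, 8.4, -1.0]
grip_width: 0.004
```

```bash
python3 -c "
from h import *
look('p19')
im=optics.read_camera('scene')[165:215,280:350];cv2.imwrite('pics/p19b.png',cv2.resize(im,None,fx=10,fy=10,interpolation=cv2.INTER_CUBIC))
print(monitor.observe()['wrist_force'])"
```

```text
[ 0.49545357  7.01344733 -0.73923924]
```

View pics/p19.png

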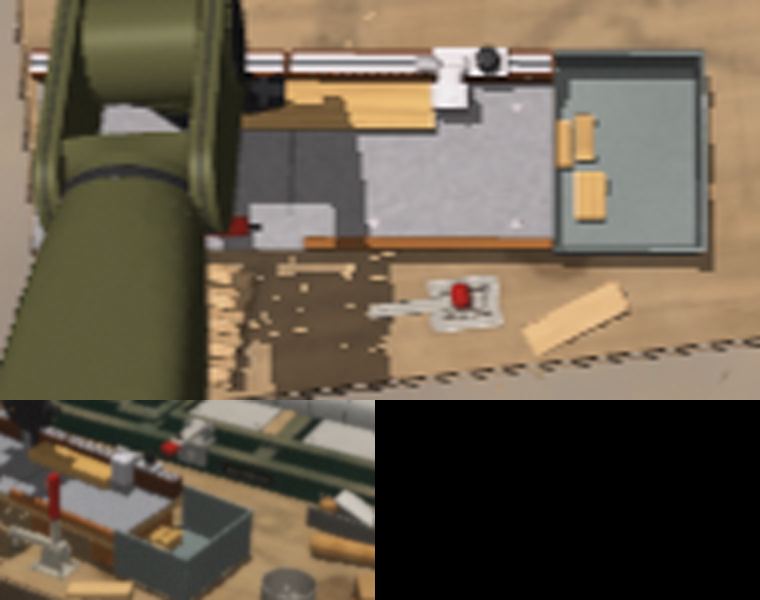

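View pics/p19b.png

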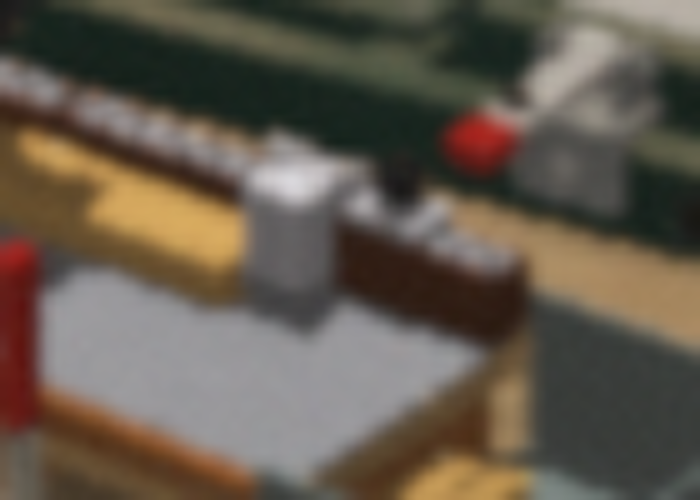

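Emit:
servo_tool(
  commands=[
    {"tx": 0,"ty": 0.8,"tz": 0,"wx": 0,"wy": 0,"wz": 0,"jaw": 1},
    {"tx": 0,"ty": 0.3,"tz": 2.5,"wx": 0,"wy": 0,"wz": 0,"jaw": 1},
    {"tx": -1.0,"ty": -1.0,"tz": 2.5,"wx": 0,"wy": 0,"wz": 0,"jaw": 1},
    {"tx": -2.5,"ty": -2.5,"tz": 0,"wx": 0,"wy": 0,"wz": 0,"jaw": 1},
    {"tx": -2.0,"ty": -3.0,"tz": 0,"wx": 0,"wy": 0,"wz": 0,"jaw": 1},
  ],
)

```text
clock: 25.1
tool_pos: [0.4802, 0.0145, 0.1144]
eef_rot: [0.047, 3.138, -0.002]
wrist_force: [-0.0, -0.5, -0.8]
grip_width: 0.0
```

Emit:
servo_tool(
  commands=[
    {"tx": 0,"ty": -3.8,"tz": 0,"wx": 0,"wy": 0,"wz": 0,"jaw": 1},
    {"tx": 0,"ty": -0.6,"tz": 0,"wx": 0,"wy": 0,"wz": 0,"jaw": 1},
    {"tx": 0,"ty": 0,"tz": -2.0,"wx": 0,"wy": 0,"wz": 0,"jaw": 1},
    {"tx": 0,"ty": 0,"tz": -2.0,"wx": 0,"wy": 0,"wz": 0,"jaw": 1},
    {"tx": 0,"ty": 0,"tz": 0,"wx": 0,"wy": 0,"wz": 0,"jaw": 1},
  ],
)

```text
clock: 25.52
tool_pos: [0.4766, -0.0294, 0.0686]
eef_rot: [-0.053, -3.134, -0.001]
wrist_force: [0.1, -0.4, -0.6]
grip_width: -0.002
```

Emit:
servo_tool(
  commands=[
    {"tx": 0.8,"ty": 0,"tz": -0.6,"wx": 0,"wy": 0,"wz": 0,"jaw": 1},
    {"tx": 0.8,"ty": 0,"tz": 0,"wx": 0,"wy": 0,"wz": 0,"jaw": 1},
    {"tx": 0.4,"ty": 0,"tz": 0,"wx": 0,"wy": 0,"wz": 0,"jaw": 1},
    {"tx": 0.2,"ty": -0.1,"tz": 0,"wx": 0,"wy": 0,"wz": 0,"jaw": 1},
    {"tx": 0,"ty": 0,"tz": 0,"wx": 0,"wy": 0,"wz": 0,"jaw": 1},
  ],
)

```text
clock: 25.93
tool_pos: [0.5019, -0.0302, 0.0669]
eef_rot: [-0.052, -3.141, -0.0]
wrist_force: [-0.8, 0.4, 0.5]
grip_width: -0.001
```

Emit:
servo_tool(
  commands=[
    {"tx": 0.2,"ty": 0,"tz": 0,"wx": 0,"wy": 0,"wz": 0,"jaw": 1},
    {"tx": 0.1,"ty": 0,"tz": 0,"wx": 0,"wy": 0,"wz": 0,"jaw": 1},
    {"tx": 0.1,"ty": 0,"tz": 0,"wx": 0,"wy": 0,"wz": 0,"jaw": 1},
    {"tx": 0,"ty": 0,"tz": 0,"wx": 0,"wy": 0,"wz": 0,"jaw": 1},
    {"tx": 0,"ty": 0,"tz": 0,"wx": 0,"wy": 0,"wz": 0,"jaw": 1},
  ],
)

```text
clock: 26.35
tool_pos: [0.5021, -0.0303, 0.0665]
eef_rot: [-0.051, -3.132, -0.0]
wrist_force: [-14.8, 0.9, 11.3]
grip_width: 0.0
```

Emit:
servo_tool(
  commands=[
    {"tx": -0.5,"ty": 0,"tz": 0,"wx": 0,"wy": 0,"wz": 0,"jaw": 1},
    {"tx": -1.5,"ty": 0,"tz": 0,"wx": 0,"wy": 0,"wz": 0,"jaw": 1},
    {"tx": -0.5,"ty": 0,"tz": 3.0,"wx": 0,"wy": 0,"wz": 0,"jaw": 1},
    {"tx": 0,"ty": 1.0,"tz": 3.5,"wx": 0,"wy": 0,"wz": 0,"jaw": 1},
    {"tx": 0,"ty": 3.0,"tz": 2.5,"wx": 0,"wy": 0,"wz": 0,"jaw": 1},
  ],
)

```text
clock: 26.77
tool_pos: [0.4812, 0.0077, 0.159]
eef_rot: [0.059, 3.137, -0.003]
wrist_force: [2.4, -0.4, 1.2]
grip_width: -0.001
```

Emit:
servo_tool(
  commands=[
    {"tx": -0.5,"ty": 4.0,"tz": 1,"wx": 0,"wy": 0,"wz": 0,"jaw": 1},
    {"tx": -0.5,"ty": 4.0,"tz": 0,"wx": 0,"wy": 0,"wz": 0,"jaw": 1},
    {"tx": -0.5,"ty": 4.0,"tz": 0,"wx": 0,"wy": 0,"wz": 0,"jaw": 1},
    {"tx": -0.5,"ty": 4.0,"tz": 0,"wx": 0,"wy": 0,"wz": 0,"jaw": 1},
    {"tx": -0.5,"ty": 4.0,"tz": 0,"wx": 0,"wy": 0,"wz": 0,"jaw": 1},
  ],
)

```text
clock: 27.18
tool_pos: [0.4554, 0.2114, 0.1673]
eef_rot: [0.053, 3.138, 0.001]
wrist_force: [1.7, 0.3, 0.4]
grip_width: -0.002
```

Emit:
servo_tool(
  commands=[
    {"tx": -0.5,"ty": 4.0,"tz": 0,"wx": 0,"wy": 0,"wz": 0,"jaw": 1},
    {"tx": -0.5,"ty": 4.0,"tz": 0,"wx": 0,"wy": 0,"wz": 0,"jaw": 1},
    {"tx": -0.5,"ty": 4.0,"tz": 0,"wx": 0,"wy": 0,"wz": 0,"jaw": 1},
    {"tx": 0,"ty": 0,"tz": 0,"wx": 0,"wy": 0,"wz": 0,"jaw": 1},
    {"tx": 0,"ty": 0,"tz": 0,"wx": 0,"wy": 0,"wz": 0,"jaw": 1},
  ],
)

```text
clock: 27.6
tool_pos: [0.4402, 0.3314, 0.1667]
eef_rot: [0.046, 3.14, 0.0]
wrist_force: [-0.3, 0.2, 0.2]
grip_width: -0.006
```

```bash
python3 -c "
from h import *
look('p20')
im=optics.read_camera('scene')[165:215,280:350];cv2.imwrite('pics/p20b.png',cv2.resize(im,None,fx=10,fy=10,interpolation=cv2.INTER_CUBIC))
im=optics.read_camera('top')[175:215,235:335];cv2.imwrite('pics/p20c.png',cv2.resize(im,None,fx=8,fy=8,interpolation=cv2.INTER_CUBIC))
for t in ['strip','strip_end','trim_a','pencil']: print(t,[(np.round(W2B(r['point'],[0.5519,0.013,-0.0305])*1000,1),r['conf']) for r in optics.recognise(t,'top')])"
```

```text
strip [(array([-18.8, -41.4,  72.6]), 0.96)]
strip_end [(array([-20.6, -36.8,  74.7]), 0.68)]
trim_a [(array([ -40.4, -246.3,   23.7]), 0.49)]
pencil [(array([-116.1,  115.6,   65.3]), 0.61), (array([ 73.4, 126.4,  21.6]), 0.27)]
```

View pics/p20.png

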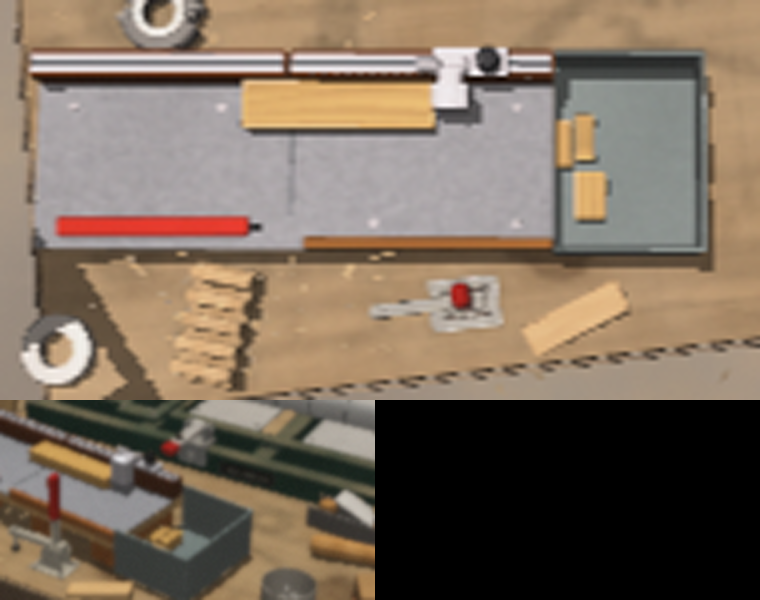

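View pics/p20b.png

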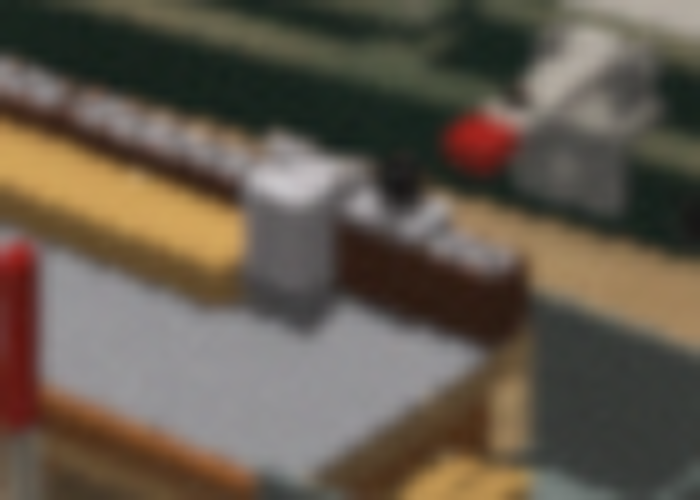

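View pics/p20c.png

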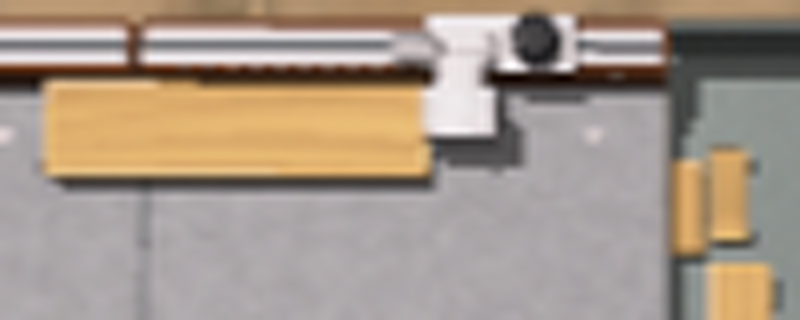

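```bash
python3 -c "
from h import *
print(finish_job())"
```

```text
the job is handed in; nothing more can be done
None
```

The job is done and handed in at about 28 s of the 64 s allowed. No verdict was reported.

- **Trims:** I swept the three trims one at a time with the closed fingers. The top view shows all three inside the waste tray. One lies close against the bed's end. The network reported only one of them, so the other two were checked in the pictures only.
- **Flip stop:** I pushed its foot up and over from behind. The force peaked at about 12 N, and the stop then fell home. Both cameras show it fully down, and the carriage and knob look unmoved.
- **Strip:** I pushed it against the fence, along the bed to the stop until the wrist read about 8 N, and then against the fence once more. That last push read about 15 N, with the finger within 0.2 mm of where it stopped the time before.
- **Last checks:** The final pictures show the strip flush with the fence and touching the stop's foot, and the robot clear of everything. By the network, the strip's centre is at about x -19, y -41 mm in the board's frame. I expected x -20 to -18 and y -38 to -40. The pencil and the other things within view lie where they were.

Three things disagreed or went wrong:

- **First fence push:** The fingertip was too high and pressed on the strip's top edge with about 9 N upward. I backed off and lowered it; the strip had moved as intended.
- **Fence position:** My reading of the fence face from the pictures was about 2 mm off the position implied by the stop's foot, so I judged contact by force.
- **Final contact with the stop:** I checked it only by picture after the last push against the fence, not with a second push along the bed.

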